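# Put the stacked press setting bars away by length

## Task

Put the press's four setting bars away: take the stack apart from the top down, one bar at a time, and lay each bar flat on the floor of the dark slotted rest that matches its length, seating each one before you take the next. Keep every bar level, without tipping any or toppling the stack, and let go of them all at the end.

Things in the scene. Friction and masses are not known exactly. Their poses are not given: they have to be found in the camera images.
- bar_55_mid (a point): centre (half-way up) of the shortest setting bar: a bare brass bar 55 mm long (its own y axis), 24 mm wide (x), 30 mm high (z), weight 0.18 to 0.77 kg (the longer the heavier). At the start the four bars lie flat in one stack of 120 mm, roughly along one another, the 130 mm bar on the table, then 105, 80 and the 55 mm bar on top. All are equally wide, so fingers that reach more than about 12 mm below this point would also take hold of the bar underneath.
- bar_80_mid (a point): centre (half-way up) of the second shortest setting bar: a bare brass bar 80 mm long (its own y axis), 24 mm wide (x), 30 mm high (z), weight 0.18 to 0.77 kg (the longer the heavier). At the start the four bars lie flat in one stack of 120 mm, roughly along one another, the 130 mm bar on the table, then 105, 80 and the 55 mm bar on top. All are equally wide, so fingers that reach more than about 12 mm below this point would also take hold of the bar underneath.
- bar_105_mid (a point): centre (half-way up) of the second longest setting bar: a bare brass bar 105 mm long (its own y axis), 24 mm wide (x), 30 mm high (z), weight 0.18 to 0.77 kg (the longer the heavier). At the start the four bars lie flat in one stack of 120 mm, roughly along one another, the 130 mm bar on the table, then 105, 80 and the 55 mm bar on top. All are equally wide, so fingers that reach more than about 12 mm below this point would also take hold of the bar underneath.
- bar_130_mid (a point): centre (half-way up) of the longest setting bar: a bare brass bar 130 mm long (its own y axis), 24 mm wide (x), 30 mm high (z), weight 0.18 to 0.77 kg (the longer the heavier). At the start the four bars lie flat in one stack of 120 mm, roughly along one another, the 130 mm bar on the table, then 105, 80 and the 55 mm bar on top. All are equally wide, so fingers that reach more than about 12 mm below this point would also take hold of the bar underneath.
- slot_55 (a point): centre of the floor of the slot of the dark steel rest for the 55 mm bar, 6 mm above the table: the slot is 71 mm long (y axis) and 40 mm wide (x), its two end stops and short corner returns (12 mm long) rise 10 mm above this floor; both long sides are open in the middle for the fingers. The rest is fixed to the table, outside 87 x 56 mm. A seated bar has its centre 15 mm above this point.
- slot_80 (a point): centre of the floor of the slot of the dark steel rest for the 80 mm bar, 6 mm above the table: the slot is 96 mm long (y axis) and 40 mm wide (x), its two end stops and short corner returns (12 mm long) rise 10 mm above this floor; both long sides are open in the middle for the fingers. The rest is fixed to the table, outside 112 x 56 mm. A seated bar has its centre 15 mm above this point.
- slot_105 (a point): centre of the floor of the slot of the dark steel rest for the 105 mm bar, 6 mm above the table: the slot is 121 mm long (y axis) and 40 mm wide (x), its two end stops and short corner returns (12 mm long) rise 10 mm above this floor; both long sides are open in the middle for the fingers. The rest is fixed to the table, outside 137 x 56 mm. A seated bar has its centre 15 mm above this point.
- slot_130 (a point): centre of the floor of the slot of the dark steel rest for the 130 mm bar, 6 mm above the table: the slot is 146 mm long (y axis) and 40 mm wide (x), its two end stops and short corner returns (12 mm long) rise 10 mm above this floor; both long sides are open in the middle for the fingers. The rest is fixed to the table, outside 162 x 56 mm. A seated bar has its centre 15 mm above this point.
There are look-alikes about, which are no part of the job. Leave any white look-alike of the part that bears bar_55_mid alone. Leave any red look-alike of the part that bears bar_80_mid alone.

How it is judged:
On the way, in this order (a step that is already met when the one before it is completed fails the run):
1. the 55 mm bar lies flat in the slot of its own length (x of bar_55_mid in the frame of slot_55 between -0.012 and 0.012 m and y of bar_55_mid in the frame of slot_55 between -0.012 and 0.012 m and z of bar_55_mid in the frame of slot_55 between 0.012 and 0.018 m and angle between bar_55_mid's own z axis and vertical below 0.08 rad and angle between the y axis of bar_55_mid and the y axis of slot_55, either way round below 0.4 rad), for 0.2 s.
2. the 80 mm bar lies flat in the slot of its own length (x of bar_80_mid in the frame of slot_80 between -0.012 and 0.012 m and y of bar_80_mid in the frame of slot_80 between -0.012 and 0.012 m and z of bar_80_mid in the frame of slot_80 between 0.012 and 0.018 m and angle between bar_80_mid's own z axis and vertical below 0.08 rad and angle between the y axis of bar_80_mid and the y axis of slot_80, either way round below 0.4 rad), for 0.2 s.
3. the 105 mm bar lies flat in the slot of its own length (x of bar_105_mid in the frame of slot_105 between -0.012 and 0.012 m and y of bar_105_mid in the frame of slot_105 between -0.012 and 0.012 m and z of bar_105_mid in the frame of slot_105 between 0.012 and 0.018 m and angle between bar_105_mid's own z axis and vertical below 0.08 rad and angle between the y axis of bar_105_mid and the y axis of slot_105, either way round below 0.4 rad), for 0.2 s.
4. the 130 mm bar lies flat in the slot of its own length (x of bar_130_mid in the frame of slot_130 between -0.012 and 0.012 m and y of bar_130_mid in the frame of slot_130 between -0.012 and 0.012 m and z of bar_130_mid in the frame of slot_130 between 0.012 and 0.018 m and angle between bar_130_mid's own z axis and vertical below 0.08 rad and angle between the y axis of bar_130_mid and the y axis of slot_130, either way round below 0.4 rad), for 0.2 s.
At the end, for the whole second after the job is handed in: each of the four bars lies in the slot of its own length: centre within 12 mm of the slot's centre along and across it, 12 to 18 mm above the slot's floor, within 0.08 rad of level and 0.4 rad of the slot's direction (all of step 1 and all of step 2 and all of step 3 and all of step 4); the robot touches nothing.
It fails at once if a bar is tipped by more than 0.5 rad (angle between any of bar_55_mid, bar_80_mid, bar_105_mid, bar_130_mid's own z axis and vertical above 0.5 rad).
It also fails if it takes over 98 s, if anything falls off the work surface, if the arm or the gripper's body presses on something with over 40 N, if the wrist force passes 120 N, or if a joint passes its speed limit or range.

## Robot

A 7-joint arm with a two-finger parallel gripper is mounted at the origin on a cart in front of the work surface, level with it; the furniture and walls round the work are solid. World frame = base frame: x ahead of the robot, y to its left, z up, the work surface at z = 0. Lengths are in m, angles in rad, forces in N, time in s.
With the tool pointing down it reaches from about 0.35 to 0.9 m from the base axis. Payload 7.2 kg.
Tool frame: the origin (TCP) lies at the centre of the arm's flange, where the gripper is bolted on; the fingertips stand 173 mm ahead of it and the grasp point (between the pads) lies 155 mm ahead of it; x points along the fingers, y is the direction in which the jaws open and shut, and the axes are right-handed (so a half turn about x gives the same grasp; the last joint's range is limited). The gripper opens to 85 mm and grips with 20 to 120 N. Pads are 22 mm wide; open, the fingers measure 114 mm over their backs; the gripper's body (76 mm by 85 mm) begins 54 mm behind the grasp point. The pads swing forward as they close: fully open they stand 13 mm farther back than shut.
Start: joints at [1.041, 0.411, -0.013, 1.596, 0.006, 1.134, -0.082], TCP at [0.278, -0.56, 0.405] pointing down, gripper open.
Joint ranges: [-2.95, 2.95], [-0.29, 1.99], [-1.47, 1.44], [0.14, 2.54], [-1.03, 4.17], [0.13, 1.85], [-2.86, 2.86]. Speed limits (rad/s): [2.39, 2.39, 3.01, 3.01, 3.14, 3.14, 3.14].

## Interface

Orientations are given as a rotation vector (axis times angle).
In Python, from station import arm gives the robot as it stands.
- The arm moves only by the tool play_rows, never from a script. Its argument "plan" is a list of rows, each a list of 3 entries, a list of its own where there are three numbers: the shift along the tool's x, y, z each as a share of 0.3 m, from -1 to 1, then the turn, a rotation vector about the tool's x, y, z each as a share of 6 degrees, from -1 to 1, then the closure, from -1 (fully open) to 1 (shut). In form: [[[dx, dy, dz], [rx, ry, rz], claw], ...]. A call has 1 to 10 rows; each row shifts and turns the commanded pose from where the row before left it, along the tool's axes as they then stand; what a row does not reach is not made up. A row lasts 1/12 s, in which the tool goes at most 41.7 mm and 7.16 degrees, less where a joint would pass 70% of its speed; a pose out of reach is approached as far as the arm can. A call with a number of a shift or a turn outside -1 to 1 is refused whole. A call with a gripper value outside its range is refused whole. The fingers move at their own pace and stop on an object; "newtons" is the grip in N (left out, the last holds). Time passes only in rows, so rows that do not move let the fingers close. It gives the time, the measured TCP pose, the force and the opening at its end, in the units of the state.
- arm.sense(): the state, without advancing time (a new reading comes with each control period).
- arm.capture(name): name is "side" or "top"; returns the picture (480x640x3 uint8, red, green, blue); there is no depth.
- arm.calibration(name): a dict with "vertical_fov" (degrees; the focal length in pixels is half the picture's height over the tangent of half this angle, whatever the lens; pixels are square), "cx", "cy" (the principal point, pixels), "D" ([k1, k2, p1, p2, k3] as OpenCV has them; the pictures are not rectified), "R" (3x3) and "t" (3): a world point X has camera coordinates R X + t. Camera axes: x right, y down, z forward; pixel columns grow to the right and rows downward; lengths in m; the calibration is good to about 2 mm. A picture is of the moment at which its call begins. calibration takes no time and is no camera call.
- arm.hand_in(): hands the job in, once; it reports no verdict.
Trained networks look in the newest picture that a camera, given by its name, has taken for a name from the list of things; names that differ only in an ending like _2 or _b are one class to them, and where a whole thing is asked for, a point or a joint stands for the part that bears it (a point fixed in the world has none). Each returns a list of dicts, best first, with "score" (0 to 1); they miss things now and then, are a little off and sometimes report something else, mostly with a low value. They report only what shows in the picture. A call takes as long as a camera call. They do not tell look-alikes from the thing itself.
- arm.silhouettes(query, camera): "mask" (480x640 bool, what is visible of it) and "bbox" ([left, top, right, bottom] in pixels, round what is visible of it).
The state is a dict: "clock": time; "q": joint angles; "joint_velocities": joint speeds; "effort": joint torques, N m; "position": TCP position; "orientation": TCP orientation; "contact_force": force on the tool from outside, world axes, zero at the start; "moment": the same for the moment, N m; "finger_gap": opening from 0.0 (shut) to 1.0 (fully open).
Only numpy, scipy, OpenCV 4.12 (cv2) and the standard library are available. Lean on these libraries where they do the work, as an engineer would, in place of code of your own. Each camera call takes 0.05 s, during which the arm holds its last target.

## Working session

There is one attempt and no reset: what is moved stays moved. The work goes in short steps, Python scripts to look and compute and a tool call to move; the robot and the scene stay as the last step left them, time stands still between calls to the robot, and variables do not carry over. Pictures are saved under pics/ and viewed, and the job is handed in when it is done.

Besides the shell and the picture viewer there is one more tool, called after "Call:" as name(argument=value, ...), one argument or row to a line, values as JSON. play_rows: Moves the arm, as the interface text tells. Its arguments: {"type":"object","properties":{"plan":{"type":"array"},"newtons":{"type":"number"}},"required":["plan"]}

```bash
mkdir -p pics; ls; python3 - <<'E'
from station import arm
import cv2,json
print(arm.sense())
for n in("side","top"):
    im=arm.capture(n); cv2.imwrite(f"pics/{n}0.png",im[:,:,::-1]); print(n,arm.calibration(n))
E
```

```text
pics
{'clock': 0.0, 'q': array([ 1.04080092,  0.41190082, -0.01273482,  1.5970465 ,  0.00564647,
        1.13429404, -0.08218366]), 'joint_velocities': array([ 1.10801802e-03,  4.68679396e-04, -1.74798216e-03, -8.03506744e-04,
       -2.63056847e-05, -7.29109007e-04, -2.63346479e-04]), 'effort': array([-5.53903556e-04, -6.00637937e+01,  6.82137888e-01, -2.99419141e+01,
        1.39842599e-02,  1.07137268e-02,  6.03926722e-07]), 'position': array([ 0.27836076, -0.55934787,  0.40385116]), 'orientation': array([ 1.96464183,  0.46361863, -1.96567335]), 'contact_force': array([0.63402214, 0.34856235, 0.0672631 ]), 'moment': array([0.00957886, 0.00028884, 0.06689117]), 'finger_gap': 1.0024592218472264}
side {'vertical_fov': 53.5170182000066, 'cx': 316.4959399274152, 'cy': 244.97982764825448, 'D': array([-0.11116768,  0.        ,  0.        ,  0.        ,  0.        ]), 'R': array([[-0.97293844, -0.23066159, -0.01363877],
       [-0.1354799 ,  0.61728304, -0.77498829],
       [ 0.18717901, -0.75216812, -0.63182841]]), 't': array([0.49062377, 0.08114038, 0.99487125])}
top {'vertical_fov': 57.74774201278195, 'cx': 311.80229510079045, 'cy': 248.67366639670345, 'D': array([0.01888978, 0.        , 0.        , 0.        , 0.        ]), 'R': array([[ 0.00972325, -0.99949743,  0.03017179],
       [-0.987648  , -0.01431815, -0.15603342],
       [ 0.15638701, -0.02828195, -0.98729086]]), 't': array([0.04135756, 0.51406493, 0.8777593 ])}
```

View pics/side0.png

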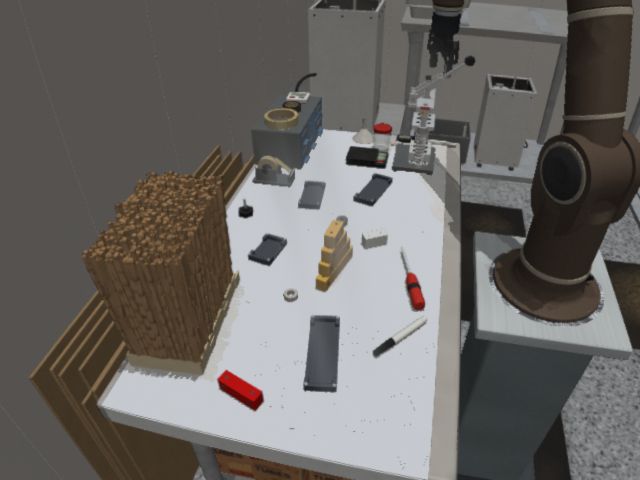

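View pics/top0.png

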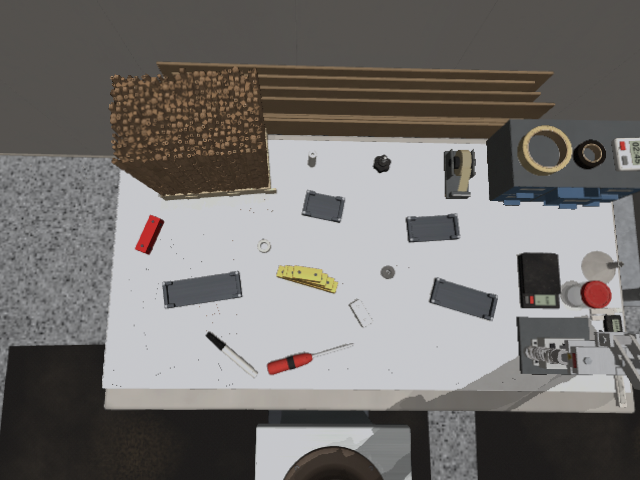

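```bash
cat > h.py <<'E'
import numpy as np,cv2
from station import arm
from scipy.spatial.transform import Rotation as Ro
def cam(n):
    c=arm.calibration(n); f=240/np.tan(np.radians(c['vertical_fov']/2))
    K=np.array([[f,0,c['cx']],[0,f,c['cy']],[0,0,1]]); return K,c['D'],c['R'],c['t']
def proj(n,P):
    K,D,R,t=cam(n); return cv2.projectPoints(np.atleast_2d(P).astype(float),cv2.Rodrigues(R)[0],t,K,D)[0][:,0]
def back(n,uv,z):
    K,D,R,t=cam(n); p=cv2.undistortPoints(np.array(uv,float).reshape(-1,1,2),K,D)[:,0]
    d=np.c_[p,np.ones(len(p))]@R; C=-R.T@t
    return C+d*((z-C[2])/d[:,2])[:,None]
def box(x,y,yaw,L,W,z0,z1):
    c,s=np.cos(yaw),np.sin(yaw)
    return np.array([[x+c*a*W/2-s*b*L/2,y+s*a*W/2+c*b*L/2,z] for z in(z0,z1) for a,b in((-1,-1),(1,-1),(1,1),(-1,1))])
def zoom(n,im,u,v,w,h,name,s=8):
    cv2.imwrite(name,cv2.resize(im[v:v+h,u:u+w,::-1],None,fx=s,fy=s,interpolation=cv2.INTER_CUBIC))
E
python3 - <<'E'
from h import *
im=cv2.imread('pics/top0.png')[:,:,::-1]; zoom('top',im,265,250,90,60,'pics/zt.png')
im=cv2.imread('pics/side0.png')[:,:,::-1]; zoom('side',im,300,205,90,95,'pics/zs.png',6)
# masks
out={}
for q in ['bar_55_mid','bar_80_mid','bar_105_mid','bar_130_mid']:
  for n in('top','side'):
    for i,d in enumerate(arm.silhouettes(q,n)[:3]):
      print(q,n,round(d['score'],2),np.round(d['bbox'],0),d['mask'].sum()); out[f'{q}_{n}_{i}']=d['mask']
for q in ['slot_55','slot_80','slot_105','slot_130']:
  for n in('top','side'):
    for i,d in enumerate(arm.silhouettes(q,n)[:3]):
      print(q,n,round(d['score'],2),np.round(d['bbox'],0),d['mask'].sum()); out[f'{q}_{n}_{i}']=d['mask']
np.savez('m.npz',**out)
print(arm.sense()['clock'])
E
```

```text
bar_55_mid top 0.8 [291. 266. 319. 280.] 385
bar_55_mid top 0.57 [349. 298. 374. 326.] 308
bar_55_mid side 0.9 [359. 228. 384. 247.] 326
bar_55_mid side 0.61 [326. 220. 344. 246.] 399
bar_80_mid top 0.77 [283. 266. 327. 288.] 173
bar_80_mid top 0.7 [135. 217. 165. 256.] 563
bar_80_mid side 0.88 [219. 369. 263. 412.] 1007
bar_80_mid side 0.65 [321. 229. 346. 265.] 368
bar_105_mid top 0.58 [285. 266. 335. 291.] 93
bar_105_mid side 0.54 [321. 237. 352. 278.] 356
bar_130_mid top 0.76 [278. 270. 338. 293.] 108
bar_130_mid top 0.67 [286. 266. 339. 291.] 158
bar_130_mid side 0.71 [315. 249. 352. 291.] 456
slot_55 top 0.98 [406. 215. 461. 244.] 1359
slot_55 top 0.85 [158. 269. 244. 306.] 2075
slot_55 top 0.83 [300. 189. 342. 222.] 1017
slot_55 side 0.96 [248. 234. 287. 267.] 759
slot_55 side 0.95 [302. 314. 341. 394.] 2430
slot_55 side 0.81 [354. 171. 391. 207.] 686
slot_80 top 0.98 [406. 215. 461. 244.] 1359
slot_80 top 0.85 [158. 269. 244. 306.] 2075
slot_80 top 0.83 [300. 189. 342. 222.] 1017
slot_80 side 0.96 [248. 234. 287. 267.] 759
slot_80 side 0.95 [302. 314. 341. 394.] 2430
slot_80 side 0.81 [354. 171. 391. 207.] 686
slot_105 top 0.98 [406. 215. 461. 244.] 1359
slot_105 top 0.85 [158. 269. 244. 306.] 2075
slot_105 top 0.83 [300. 189. 342. 222.] 1017
slot_105 side 0.96 [248. 234. 287. 267.] 759
slot_105 side 0.95 [302. 314. 341. 394.] 2430
slot_105 side 0.81 [354. 171. 391. 207.] 686
slot_130 top 0.98 [406. 215. 461. 244.] 1359
slot_130 top 0.85 [158. 269. 244. 306.] 2075
slot_130 top 0.83 [300. 189. 342. 222.] 1017
slot_130 side 0.96 [248. 234. 287. 267.] 759
slot_130 side 0.95 [302. 314. 341. 394.] 2430
slot_130 side 0.81 [354. 171. 391. 207.] 686
0.9
```

View pics/zt.png

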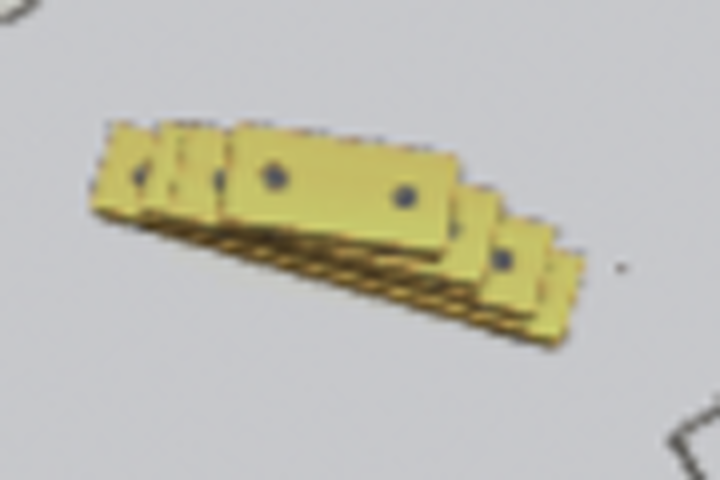

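View pics/zs.png

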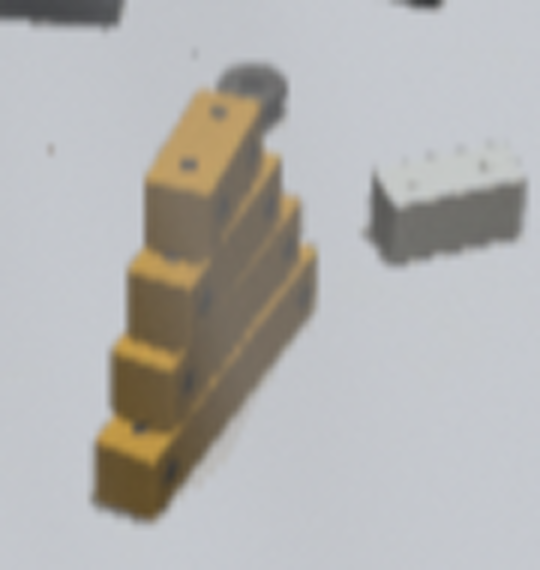

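```bash
cat > fit.py <<'E'
from h import *
from scipy.optimize import minimize
def poly(n,P,S=4):
    m=np.zeros((480*S,640*S),np.uint8); h=cv2.convexHull(((proj(n,P)+.5)*S-.5).astype(np.float32))
    cv2.fillConvexPoly(m,np.round(h).astype(np.int32),1); return cv2.resize(m.astype(np.float32),(640,480),interpolation=cv2.INTER_AREA)
def fitbox(masks,x0,L,W,z0,z1,steps=(.01,.01,.1)):
    def cost(p): return sum(np.abs(poly(n,box(*p,L,W,z0,z1))-m).sum() for n,m in masks.items())
    sx=np.array([x0]+[np.add(x0,np.eye(3)[i]*steps[i]) for i in range(3)])
    r=minimize(cost,x0,method='Nelder-Mead',options=dict(initial_simplex=sx,xatol=1e-4,fatol=.1)); return r.x,r.fun
E
python3 - <<'E'
from fit import *
M={}
for n in('top','side'):
  M[n]=[d['mask'] for d in arm.silhouettes('slot_55',n)]
  for d in M[n]:
    v,u=np.nonzero(d); g=back(n,np.c_[u,v],.01); 
    (c,s,a)=cv2.minAreaRect(g[:,:2].astype(np.float32)); print(n,np.round(c,3),np.round(s,3),round(a,1),d.sum())
np.savez('slots.npz',**{f'{n}{i}':m for n in M for i,m in enumerate(M[n])})
E
```

```text
top [ 0.569 -0.22 ] [0.059 0.12 ] 2.7 1359
top [0.428 0.28 ] [0.059 0.165] 9.9 2075
top [0.614 0.023] [0.09 0.06] 78.6 1017
top [ 0.416 -0.281] [0.142 0.059] 74.8 1675
side [0.613 0.027] [0.104 0.064] 80.3 759
side [0.426 0.284] [0.059 0.174] 9.3 2430
side [ 0.411 -0.273] [0.159 0.062] 73.2 686
side [ 0.567 -0.21 ] [0.057 0.132] 4.9 557
```

```bash
python3 - <<'E'
from fit import *
z=np.load('slots.npz')
S={55:('top2','side0',.614,.023),80:('top0','side3',.569,-.22),105:('top3','side2',.416,-.281),130:('top1','side1',.428,.28)}
Y={55:-.2,80:.05,105:-.27,130:.17}
ims={n:cv2.imread(f'pics/{n}0.png') for n in('top','side')}
big={n:cv2.resize(ims[n],None,fx=4,fy=4,interpolation=cv2.INTER_CUBIC) for n in ims}
for L,(a,b,x,y) in S.items():
    args=(L/1000+.032,.056,0,.016)
    for ms in ({'top':z[a]},{'side':z[b]},{'top':z[a],'side':z[b]}):
        r,f=fitbox({k:v.astype(np.float32) for k,v in ms.items()},[x,y,Y[L]],*args); print(L,list(ms),np.round(r,4),round(f,1))
    for n in big:
        P=proj(n,box(*r,*args)); 
        for k in(0,4): cv2.polylines(big[n],[np.round((P[k:k+4]+.5)*4).astype(int)],True,(0,255,0) if k else (0,0,255),1)
cv2.imwrite('pics/fa.png',big['top'][740:1290,1180:1980]); cv2.imwrite('pics/fb.png',big['top'][1000:1290,600:1040]); cv2.imwrite('pics/fc.png',big['side'][660:1080,960:1600]); cv2.imwrite('pics/fd.png',big['side'][1200:1600,1150:1450])
E
```

```text
55 ['top'] [ 0.6141  0.0225 -0.1903] 63.5
55 ['side'] [ 0.6132  0.0251 -0.1666] 72.9
55 ['top', 'side'] [ 0.6137  0.0233 -0.1893] 152.0
80 ['top'] [ 0.5693 -0.22    0.0592] 73.2
80 ['side'] [ 0.568  -0.2133  0.0974] 84.3
80 ['top', 'side'] [ 0.569  -0.2198  0.065 ] 190.4
105 ['top'] [ 0.4149 -0.2805 -0.2697] 131.6
105 ['side'] [ 0.4108 -0.2753 -0.2695] 94.1
105 ['top', 'side'] [ 0.4142 -0.2797 -0.2918] 294.3
130 ['top'] [0.4276 0.2794 0.1673] 89.4
130 ['side'] [0.4257 0.283  0.1582] 68.1
130 ['top', 'side'] [0.4267 0.282  0.1671] 244.2
```

View pics/fa.png

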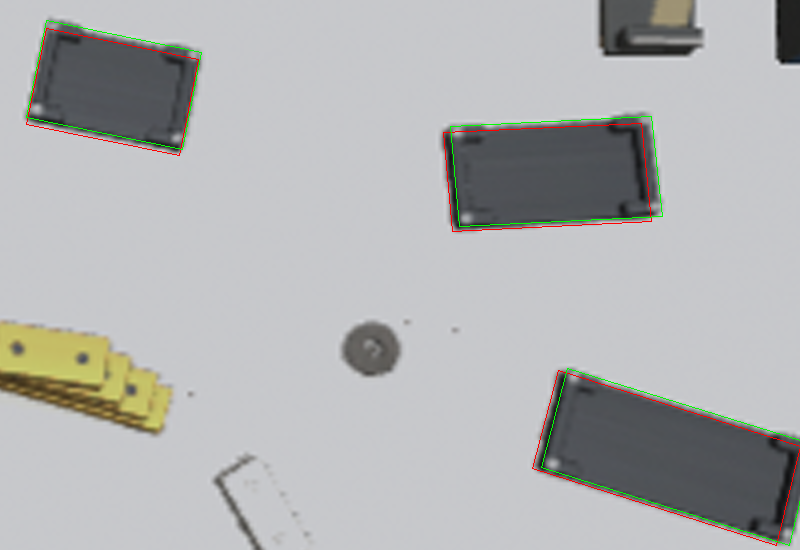

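View pics/fb.png

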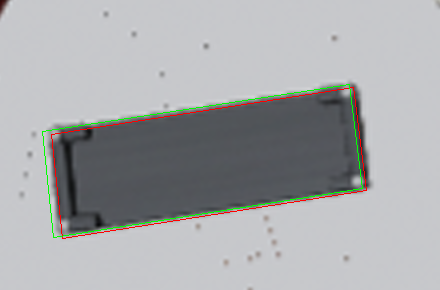

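View pics/fc.png

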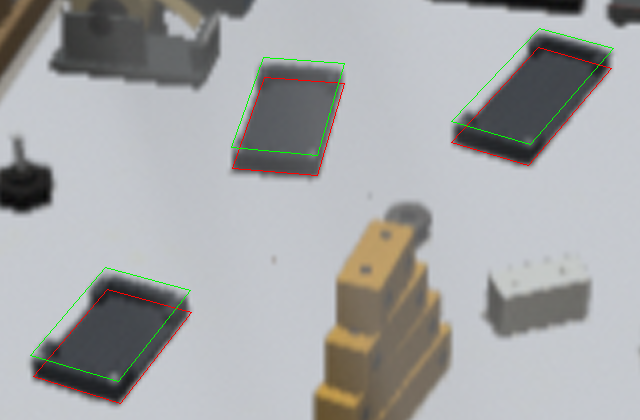

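```bash
cat > bars.py <<'E'
from h import *
from scipy.optimize import least_squares
# corners: (a: +1=+x side, b:+1=+y end)
obs=[]
def T(L,z,a,b,X,Y): obs.append(('top',L,z,a,b,(X+.5)/8-.5+265,(Y+.5)/8-.5+250))
def S(L,z,a,b,X,Y): obs.append(('side',L,z,a,b,(X+.5)/6-.5+300,(Y+.5)/6-.5+205))
T(55,.12,1,1,235,125);T(55,.12,1,-1,458,155);T(55,.12,-1,-1,440,248);T(55,.12,-1,1,225,222)
T(80,.09,1,-1,500,190);T(80,.09,-1,-1,480,283)
T(105,.06,1,-1,553,228);T(105,.06,-1,-1,533,318);T(105,.06,1,1,163,125);T(105,.06,-1,1,145,212)
T(130,.03,1,-1,583,258);T(130,.03,-1,-1,560,345);T(130,.03,1,1,110,122);T(130,.03,-1,1,95,210)
S(55,.12,1,-1,200,92);S(55,.12,-1,-1,262,105);S(55,.12,-1,1,213,190);S(55,.12,1,1,147,178)
S(80,.09,1,1,128,258);S(80,.09,-1,1,200,268);S(80,.09,-1,-1,280,155)
S(105,.06,1,1,112,345);S(105,.06,-1,1,184,360);S(105,.06,-1,-1,298,200)
S(130,.03,1,1,97,435);S(130,.03,-1,1,165,458);S(130,.03,-1,-1,316,250);S(130,0,1,1,95,502);S(130,0,-1,1,155,520)
Ls=[55,80,105,130]
def res(p,full=False):
    out=[]
    for n,L,z,a,b,u,v in obs:
        x,y,w=p[3*Ls.index(L):3*Ls.index(L)+3]; c,s=np.cos(w),np.sin(w)
        P=[x+c*a*.012-s*b*L/2000,y+s*a*.012+c*b*L/2000,z]
        if n=='side': P[0]+=p[12];P[1]+=p[13]
        out+=list(proj(n,P)[0]-[u,v])
    return out if full else out+list(np.array(p[12:])/.003)
r=least_squares(res,[.485,.06,-.2]*4+[0,0],x_scale=[.01,.01,.1]*4+[.01,.01],loss='soft_l1')
for i,L in enumerate(Ls): print(L,np.round(r.x[3*i:3*i+3],4))
print('side off',r.x[12:]*1000)
e=np.array(res(r.x,True)).reshape(-1,2)
for o,d in zip(obs,e): print(o[:5],np.round(d,1))
E
python3 bars.py
```

```text
Traceback (most recent call last):
  File "bars.py", line 24, in <module>
    r=least_squares(res,[.485,.06,-.2]*4+[0,0],x_scale=[.01,.01,.1]*4+[.01,.01],loss='soft_l1')
  File "bars.py", line 22, in res
    out+=list(proj(n,P)[0]-[u,v])
              ~~~~^^^^^
  File "h.py", line 8, in proj
    K,D,R,t=cam(n); return cv2.projectPoints(np.atleast_2d(P).astype(float),cv2.Rodrigues(R)[0],t,K,D)[0][:,0]
            ~~~^^^
  File "h.py", line 5, in cam
    c=arm.calibration(n); f=240/np.tan(np.radians(c['vertical_fov']/2))
ValueError: time passes only in moves, steps and waits
```

Too many calls; cache the calibration.

```bash
sed -i 's/^def cam/from functools import lru_cache\n@lru_cache\ndef cam/' h.py; python3 bars.py; python3 -c "
from station import arm; print(arm.sense()['clock'])"
```

```text
55 [ 0.4536  0.0592 -0.1195]
80 [ 0.4526  0.0593 -0.1857]
105 [ 0.4516  0.0551 -0.2409]
130 [ 0.4507  0.0578 -0.2623]
side off [-1.26160187  1.29814548]
('top', 55, 0.12, 1, 1) [-0.8 -0.2]
('top', 55, 0.12, 1, -1) [-0.1 -0.1]
('top', 55, 0.12, -1, -1) [0.6 0.7]
('top', 55, 0.12, -1, 1) [-1.2  0.1]
('top', 80, 0.09, 1, -1) [ 0.3 -0.1]
('top', 80, 0.09, -1, -1) [0.5 0.2]
('top', 105, 0.06, 1, -1) [ 0.8 -0.2]
('top', 105, 0.06, -1, -1) [ 0.4 -0.1]
('top', 105, 0.06, 1, 1) [-0.2 -0.2]
('top', 105, 0.06, -1, 1) [-1.   0.3]
('top', 130, 0.03, 1, -1) [ 0.3 -0.2]
('top', 130, 0.03, -1, -1) [ 0.2 -0. ]
('top', 130, 0.03, 1, 1) [0.1 0.2]
('top', 130, 0.03, -1, 1) [-1.2  0.1]
('side', 55, 0.12, 1, -1) [-0.3 -1.4]
('side', 55, 0.12, -1, -1) [ 0.4 -1.4]
('side', 55, 0.12, -1, 1) [0.1 0.1]
('side', 55, 0.12, 1, 1) [-0.4 -0.3]
('side', 80, 0.09, 1, 1) [0.1 1.4]
('side', 80, 0.09, -1, 1) [-0.8  2.7]
('side', 80, 0.09, -1, -1) [ 0.4 -0.9]
('side', 105, 0.06, 1, 1) [0.2 0.1]
('side', 105, 0.06, -1, 1) [-1.1  1. ]
('side', 105, 0.06, -1, -1) [ 1.1 -1.2]
('side', 130, 0.03, 1, 1) [-0.3  0.3]
('side', 130, 0.03, -1, 1) [-1.3  0.2]
('side', 130, 0.03, -1, -1) [ 0.6 -1.1]
('side', 130, 0, 1, 1) [ 0.2 -0.4]
('side', 130, 0, -1, 1) [0.4 0.3]
1.0
```

```bash
python3 - <<'E'
from h import *
s=arm.sense(); R=Ro.from_rotvec(s['orientation']).as_matrix(); print(np.round(R,3))
p=s['position']
for n in('top','side'): print(n,proj(n,[p,p+R@[.155,0,0],p+R@[.173,0,0],[.278,-.56,0]]).round(0))
im=cv2.imread('pics/side0.png')[:,:,::-1]; zoom('side',im,380,0,110,190,'pics/zp.png',3)
im=cv2.imread('pics/top0.png')[:,:,::-1]; zoom('top',im,500,240,140,150,'pics/zq.png',4)
E
```

```text
[[ 0.     0.446 -0.895]
 [-0.    -0.895 -0.446]
 [-1.     0.    -0.   ]]
top [[824. 402.]
 [703. 382.]
 [693. 380.]
 [595. 365.]]
side [[446.  12.]
 [439.  69.]
 [438.  75.]
 [429. 148.]]
```

View pics/zp.png

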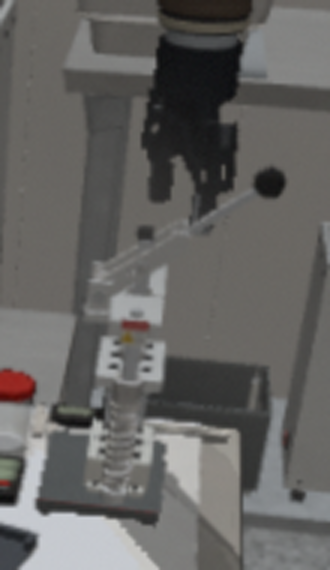

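View pics/zq.png

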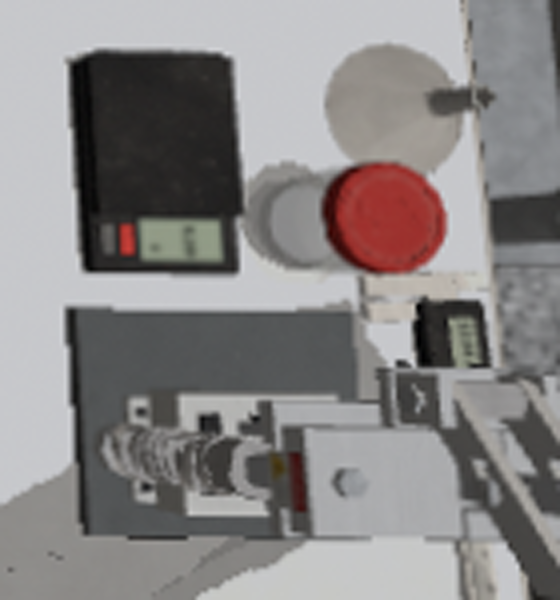

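```bash
cat > pl.py <<'E'
from h import *
from scipy.optimize import fsolve
def state():
    s=arm.sense(); R=Ro.from_rotvec(s['orientation']).as_matrix()
    return s,s['position'],R
def go(grasp,yaw,n,rise=0):
    """grasp: world grasp point (155 ahead of TCP), yaw of bar's x axis; constant rows"""
    s,p,R=state(); g=np.array(grasp)
    jy=np.array([np.cos(yaw),np.sin(yaw),0]); 
    if jy@R[:,1]<0: jy=-jy
    x=np.array([0,0,-1.]); Rt=np.c_[x,jy,np.cross(x,jy)]
    pt=g-.155*x
    rv=(Ro.from_matrix(R).inv()*Ro.from_matrix(Rt)).as_rotvec()/n
    dR=Ro.from_rotvec(rv).as_matrix(); M=np.zeros((3,3)); C=R.copy()
    for i in range(n): M+=C; C=C@dR
    d=np.linalg.solve(M,pt-p)
    print('from',p.round(4),'to',pt.round(4),'rows',n); print([list((d/.3).round(3)),list((np.degrees(rv)/6).round(3))],'mm/row',np.round(np.linalg.norm(d)*1000,1))
    e=Rt.T@R; print('clock',round(s['clock'],2),'F',s['contact_force'].round(1),'gap',round(s['finger_gap'],3),'jawerr deg',np.degrees(np.linalg.norm(rv*n)).round(2))
E
echo
```

Call:
play_rows(
  plan=[
    [[-0.03, 0, 0], [0, 0, 0], -1],
    [[-0.06, 0, 0], [0, 0, 0], -1],
    [[-0.1, 0, 0], [0, 0, 0], -1],
    [[-0.1, 0, 0], [0, 0, 0], -1],
    [[-0.1, 0, 0], [0, 0, 0], -1],
    [[-0.05, 0, 0], [0, 0, 0], -1],
    [[0, 0, 0], [0, 0, 0], -1],
  ],
  newtons=40,
)

```text
clock: 1.58
position: [0.2785, -0.5596, 0.5421]
orientation: [1.964, 0.454, -1.96]
contact_force: [-0.3, -0.7, 1.2]
finger_gap: 1.0
```

```bash
python3 -c "
from pl import *
go([.4536,.059,.200],-.1195,25)"
```

```text
from [ 0.2785 -0.5596  0.5421] to [0.4536 0.059  0.355 ] rows 25
[[np.float64(0.025), np.float64(-0.031), np.float64(-0.084)], [np.float64(-0.378), np.float64(0.001), np.float64(-0.003)]] mm/row 27.8
clock 1.58 F [-0.3 -0.7  1.2] gap 1.0 jawerr deg 56.7
```

Call:
play_rows(
  plan=[
    [[0, -0.031, -0.084], [-0.378, 0, 0], -1],
    [[0, -0.031, -0.084], [-0.378, 0, 0], -1],
    [[0, -0.031, -0.084], [-0.378, 0, 0], -1],
    [[0, -0.031, -0.084], [-0.378, 0, 0], -1],
    [[0, -0.031, -0.084], [-0.378, 0, 0], -1],
    [[0, -0.031, -0.084], [-0.378, 0, 0], -1],
    [[0, -0.031, -0.084], [-0.378, 0, 0], -1],
    [[0, -0.031, -0.084], [-0.378, 0, 0], -1],
    [[0, -0.031, -0.084], [-0.378, 0, 0], -1],
    [[0, -0.031, -0.084], [-0.378, 0, 0], -1],
  ],
)

```text
clock: 2.42
position: [0.4245, -0.3346, 0.5364]
orientation: [1.711, 0.785, -1.711]
contact_force: [0.4, -0.6, -0.6]
finger_gap: 0.999
```

Call:
play_rows(
  plan=[
    [[0.02, -0.031, -0.084], [-0.378, 0, 0], -1],
    [[0.04, -0.031, -0.084], [-0.378, 0, 0], -1],
    [[0.04, -0.031, -0.084], [-0.378, 0, 0], -1],
    [[0.04, -0.031, -0.084], [-0.378, 0, 0], -1],
    [[0.04, -0.031, -0.084], [-0.378, 0, 0], -1],
    [[0.04, -0.031, -0.084], [-0.378, 0, 0], -1],
    [[0.04, -0.031, -0.084], [-0.378, 0, 0], -1],
    [[0.04, -0.031, -0.084], [-0.378, 0, 0], -1],
    [[0.04, -0.031, -0.084], [-0.378, 0, 0], -1],
    [[0.04, -0.031, -0.084], [-0.378, 0, 0], -1],
  ],
)

```text
clock: 3.25
position: [0.472, -0.0721, 0.422]
orientation: [1.437, 1.043, -1.438]
contact_force: [-0.0, 0.7, -0.9]
finger_gap: 1.001
```

```bash
python3 -c "
from pl import *
go([.4536,.059,.200],-.1195,6)"
```

```text
from [ 0.472  -0.0721  0.422 ] to [0.4536 0.059  0.355 ] rows 6
[[np.float64(0.037), np.float64(-0.027), np.float64(-0.069)], [np.float64(-0.312), np.float64(0.0), np.float64(0.0)]] mm/row 24.8
clock 3.25 F [-0.   0.7 -0.9] gap 1.001 jawerr deg 11.22
```

Call:
play_rows(
  plan=[
    [[0.03, -0.027, -0.069], [-0.378, 0, 0], -1],
    [[0.03, -0.027, -0.06], [-0.378, 0, 0], -1],
    [[0.03, -0.027, -0.06], [-0.3, 0, 0], -1],
    [[0.03, -0.02, -0.06], [-0.3, 0, 0], -1],
    [[0, 0, 0], [0, 0, 0], -1],
    [[0, 0, 0], [0, 0, 0], -1],
    [[0, 0, 0], [0, 0, 0], -1],
  ],
)

```text
clock: 3.83
position: [0.4625, 0.006, 0.3868]
orientation: [1.337, 1.12, -1.338]
contact_force: [-0.1, -1.2, -0.1]
finger_gap: 1.002
```

```bash
python3 -c "
from pl import *
go([.4536,.059,.200],-.1195,2)
for n in('side','top'): im=arm.capture(n); cv2.imwrite(f'pics/{n}1.png',im[:,:,::-1])
im=cv2.imread('pics/side1.png')[:,:,::-1]; zoom('side',im,260,130,180,170,'pics/zs1.png',4)
"
```

```text
from [0.4625 0.006  0.3868] to [0.4536 0.059  0.355 ] rows 2
[[np.float64(0.053), np.float64(-0.029), np.float64(-0.085)], [np.float64(-0.27), np.float64(0.002), np.float64(-0.001)]] mm/row 31.2
clock 3.83 F [-0.1 -1.2 -0.1] gap 1.002 jawerr deg 3.24
```

View pics/zs1.png

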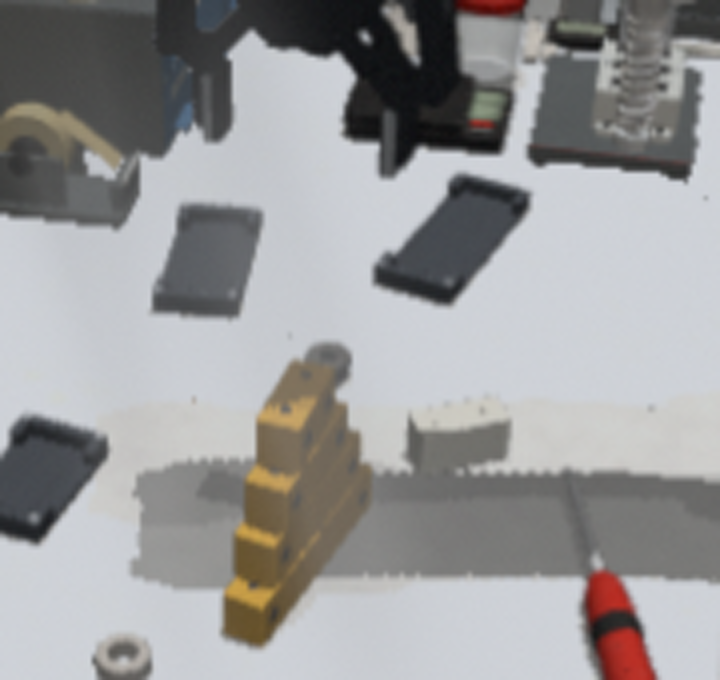

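View pics/top1.png

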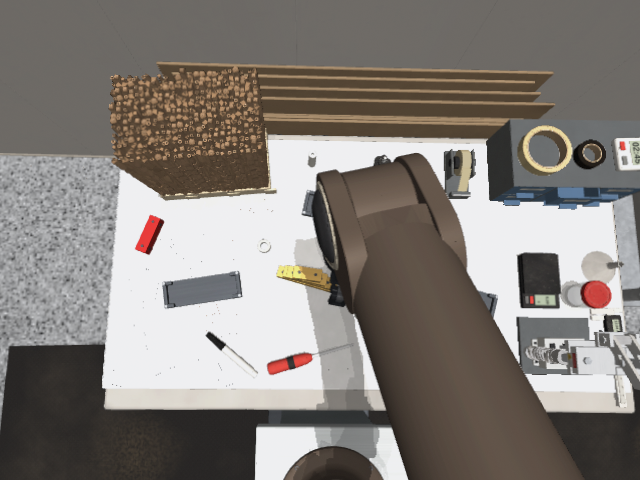

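```bash
python3 -c "
from pl import *
s,p,R=state()
for a in(.0425,-.0425): print((proj('side',p+R@[.160,a,0])-[260,130])*4)
go([.4536,.059,.200],-.1195,3)
"
```

```text
[[220.13541231 130.68618032]]
[[380.63793688 163.61574639]]
from [0.4626 0.0056 0.387 ] to [0.4536 0.059  0.355 ] rows 3
[[np.float64(0.036), np.float64(-0.019), np.float64(-0.057)], [np.float64(-0.184), np.float64(0.001), np.float64(-0.002)]] mm/row 21.0
clock 3.93 F [-0.2  0.7  0.1] gap 1.001 jawerr deg 3.31
```

Projected tips agree with the image. Continue to the pre-grasp pose.

Call:
play_rows(
  plan=[
    [[0.036, -0.02, -0.057], [-0.184, 0, 0], -1],
    [[0.036, -0.02, -0.057], [-0.184, 0, 0], -1],
    [[0.036, -0.02, -0.057], [-0.184, 0, 0], -1],
    [[0, 0, 0], [0, 0, 0], -1],
    [[0, 0, 0], [0, 0, 0], -1],
    [[0, 0, 0], [0, 0, 0], -1],
  ],
)

```text
clock: 4.43
position: [0.453, 0.059, 0.3547]
orientation: [1.296, 1.15, -1.296]
contact_force: [-0.6, -0.5, -0.1]
finger_gap: 0.998
```

```bash
python3 -c "
from pl import *
go([.4536,.059,.114],-.1195,7)
im=arm.capture('side'); zoom('side',im,260,130,180,170,'pics/zs2.png',4)
"
```

```text
from [0.453  0.059  0.3547] to [0.4536 0.059  0.269 ] rows 7
[[np.float64(0.041), np.float64(0.0), np.float64(-0.0)], [np.float64(0.001), np.float64(0.0), np.float64(-0.001)]] mm/row 12.2
clock 4.43 F [-0.6 -0.5 -0.1] gap 0.998 jawerr deg 0.05
```

View pics/zs2.png

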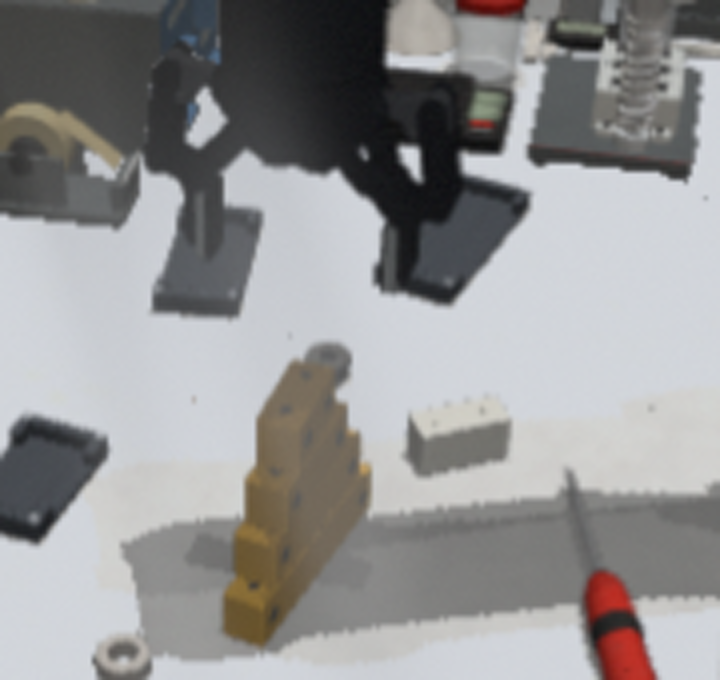

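Call:
play_rows(
  plan=[
    [[0.041, 0, 0], [0, 0, 0], -1],
    [[0.041, 0, 0], [0, 0, 0], -1],
    [[0.041, 0, 0], [0, 0, 0], -1],
    [[0.041, 0, 0], [0, 0, 0], -1],
    [[0.041, 0, 0], [0, 0, 0], -1],
    [[0.041, 0, 0], [0, 0, 0], -1],
    [[0.039, 0.002, 0], [0, 0, 0], -1],
    [[0, 0, 0], [0, 0, 0], -1],
    [[0, 0, 0], [0, 0, 0], -1],
  ],
)

```text
clock: 5.23
position: [0.4534, 0.0592, 0.2689]
orientation: [1.296, 1.151, -1.297]
contact_force: [-1.0, -0.4, -0.1]
finger_gap: 0.999
```

```bash
python3 -c "
from pl import *
go([.4536,.059,.114],-.1195,1)
im=arm.capture('side'); zoom('side',im,280,150,120,130,'pics/zs3.png',5)
"
```

```text
from [0.4534 0.0592 0.2689] to [0.4536 0.059  0.269 ] rows 1
[[np.float64(-0.0), np.float64(0.001), np.float64(0.001)], [np.float64(0.005), np.float64(0.003), np.float64(0.005)]] mm/row 0.3
clock 5.23 F [-1.  -0.4 -0.1] gap 0.999 jawerr deg 0.05
```

View pics/zs3.png

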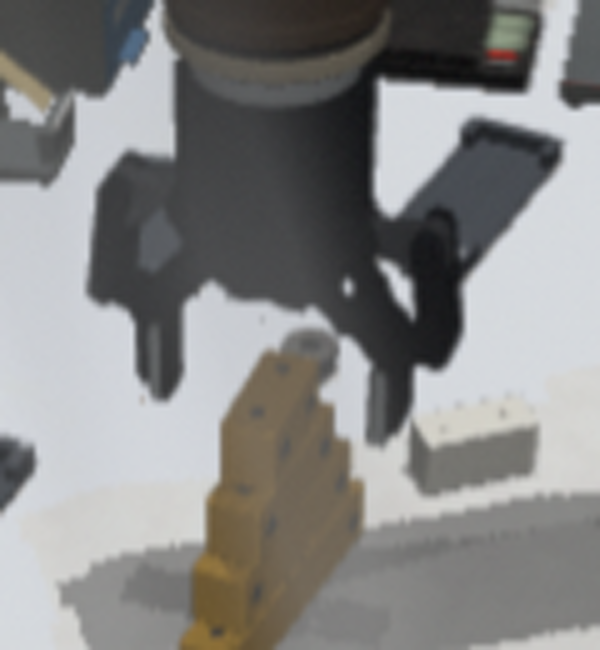

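```bash
python3 -c "
from pl import *
print((proj('side',[[.4536,.059,.109],[.4536,.059,.12]])-[280,150])*5)
s,p,R=state()
for a in(.0425,-.0425): print((proj('side',p+R@[.160,a,0])-[280,150])*5)
"
```

```text
[[266.67832877 405.06686725]
 [266.9103155  383.42962264]]
[[168.23016908 384.30933467]]
[[366.74225122 426.19643417]]
```

Call:
play_rows(
  plan=[
    [[0, 0, 0], [0, 0, 0], 0.0],
    [[0, 0, 0], [0, 0, 0], 0.2],
    [[0, 0, 0], [0, 0, 0], 0.3],
    [[0, 0, 0], [0, 0, 0], 0.4],
    [[0, 0, 0], [0, 0, 0], 0.6],
    [[0, 0, 0], [0, 0, 0], 0.8],
    [[0, 0, 0], [0, 0, 0], 1],
    [[0, 0, 0], [0, 0, 0], 1],
    [[0, 0, 0], [0, 0, 0], 1],
  ],
)

```text
clock: 6.03
position: [0.4535, 0.06, 0.2692]
orientation: [1.296, 1.151, -1.294]
contact_force: [0.5, -0.9, 5.8]
finger_gap: 0.271
```

```bash
python3 -c "
from pl import *
go([.4536,.059,.114],-.1195,1)
im=arm.capture('side'); zoom('side',im,280,150,120,130,'pics/zs4.png',5)
"
```

```text
from [0.4535 0.06   0.2692] to [0.4536 0.059  0.269 ] rows 1
[[np.float64(0.001), np.float64(0.001), np.float64(0.003)], [np.float64(0.019), np.float64(-0.001), np.float64(-0.01)]] mm/row 1.1
clock 6.03 F [ 0.5 -0.9  5.8] gap 0.271 jawerr deg 0.13
```

View pics/zs4.png

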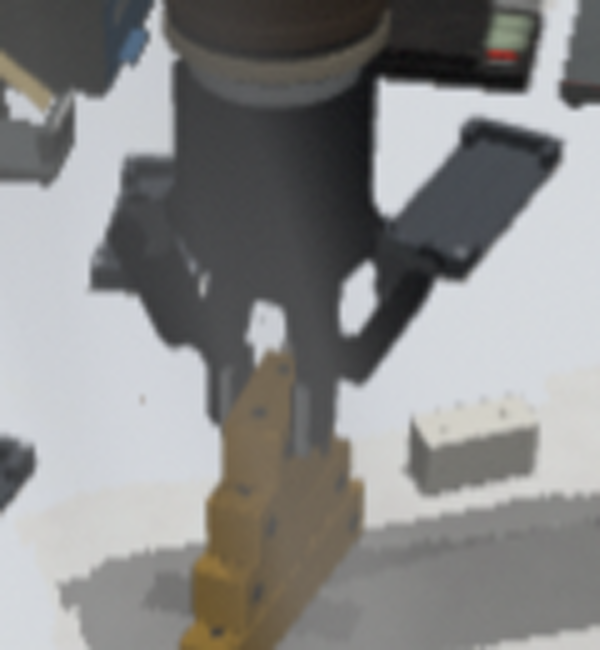

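Call:
play_rows(
  plan=[
    [[-0.01, 0, 0], [0, 0, 0], 1],
    [[-0.02, 0, 0], [0, 0, 0], 1],
    [[-0.02, 0, 0], [0, 0, 0], 1],
    [[-0.03, 0, 0], [0, 0, 0], 1],
    [[-0.04, 0, 0], [0, 0, 0], 1],
    [[0, 0, 0], [0, 0, 0], 1],
    [[0, 0, 0], [0, 0, 0], 1],
  ],
)

```text
clock: 6.67
position: [0.4534, 0.0599, 0.3055]
orientation: [1.296, 1.15, -1.294]
contact_force: [-0.3, 0.7, -3.0]
finger_gap: 0.275
```

```bash
python3 -c "
from pl import *
go([.6138,.0235,.150],-.185,9)
im=arm.capture('side'); zoom('side',im,280,150,120,130,'pics/zs5.png',5)
"
```

```text
from [0.4534 0.0599 0.3055] to [0.6138 0.0235 0.305 ] rows 9
[[np.float64(0.0), np.float64(0.061), np.float64(0.005)], [np.float64(0.071), np.float64(-0.0), np.float64(-0.002)]] mm/row 18.3
clock 6.67 F [-0.3  0.7 -3. ] gap 0.275 jawerr deg 3.85
```

View pics/zs5.png

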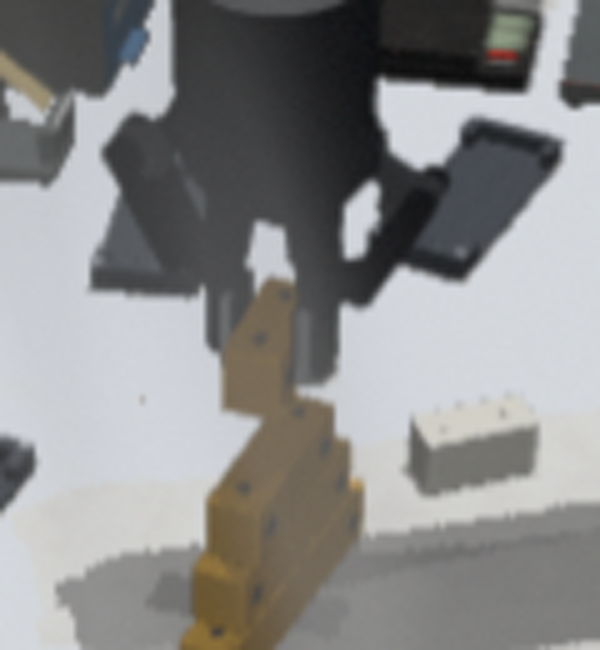

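Call:
play_rows(
  plan=[
    [[-0.02, 0.061, 0.005], [0.071, 0, 0], 1],
    [[-0.02, 0.061, 0.005], [0.071, 0, 0], 1],
    [[0, 0.061, 0.005], [0.071, 0, 0], 1],
    [[0, 0.061, 0.005], [0.071, 0, 0], 1],
    [[0, 0.061, 0.005], [0.071, 0, 0], 1],
    [[0, 0.061, 0.005], [0.071, 0, 0], 1],
    [[0, 0.061, 0.005], [0.071, 0, 0], 1],
    [[0, 0.061, 0.005], [0.071, 0, 0], 1],
    [[0, 0.061, 0.005], [0.071, 0, 0], 1],
    [[0, 0, 0], [0, 0, 0], 1],
  ],
)

```text
clock: 7.55
position: [0.6165, 0.0209, 0.3155]
orientation: [1.346, 1.114, -1.345]
contact_force: [0.6, 0.8, -2.3]
finger_gap: 0.271
```

Call:
play_rows(
  plan=[
    [[0.02, 0, 0], [0, 0, 0], 1],
    [[0.04, 0, 0], [0, 0, 0], 1],
    [[0.04, 0, 0], [0, 0, 0], 1],
    [[0.04, 0, 0], [0, 0, 0], 1],
    [[0.04, 0, 0], [0, 0, 0], 1],
    [[0.04, 0, 0], [0, 0, 0], 1],
    [[0.04, 0, 0], [0, 0, 0], 1],
    [[0, 0, 0], [0, 0, 0], 1],
    [[0, 0, 0], [0, 0, 0], 1],
  ],
)

```text
clock: 8.3
position: [0.6138, 0.0225, 0.2378]
orientation: [1.343, 1.118, -1.345]
contact_force: [0.5, -0.3, -3.0]
finger_gap: 0.276
```

```bash
python3 -c "
from pl import *
go([.6138,.0235,.075],-.185,3)
im=arm.capture('side'); zoom('side',im,210,170,120,120,'pics/zs6.png',5)
im=arm.capture('top'); cv2.imwrite('pics/top6.png',im[:,:,::-1])
"
```

```text
from [0.6138 0.0225 0.2378] to [0.6138 0.0235 0.23  ] rows 3
[[np.float64(0.009), np.float64(-0.0), np.float64(-0.001)], [np.float64(0.003), np.float64(0.001), np.float64(0.006)]] mm/row 2.6
clock 8.3 F [ 0.5 -0.3 -3. ] gap 0.276 jawerr deg 0.11
```

View pics/zs6.png

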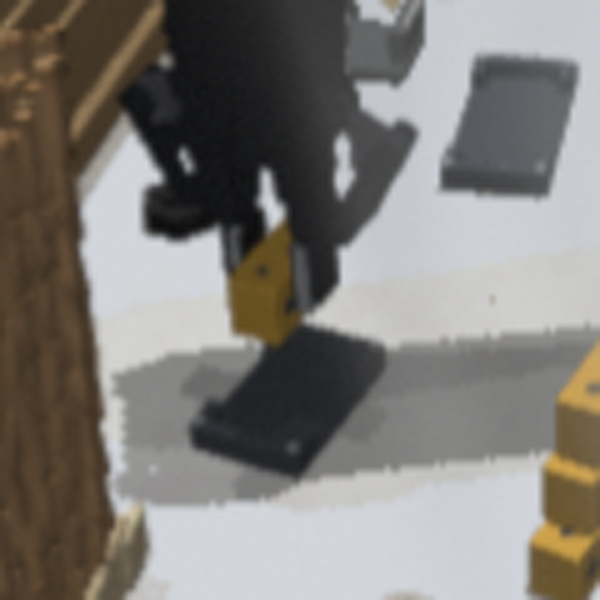

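```bash
python3 -c "
from pl import *
b=back('side',[[233.5/5-.5+210,328.5/5-.5+170],[283.5/5-.5+210,347.5/5-.5+170]],.0595)-[-.0013,.0013,0]
print(b); m=b.mean(0); s,p,R=state(); print(np.linalg.norm(b[0]-b[1])); print('tool frame',R.T@(m-p))
"
```

```text
[[0.6293792  0.04512441 0.0595    ]
 [0.60371901 0.05320101 0.0595    ]]
0.026901241704444617
tool frame [ 0.17974163 -0.0029024  -0.02645308]
```

Call:
play_rows(
  plan=[
    [[0.02, 0, -0.003], [0, 0, 0], 1],
    [[0.03, 0, 0], [0, 0, 0], 1],
    [[0.03, 0, 0], [0, 0, 0], 1],
    [[0.03, 0, 0], [0, 0, 0], 1],
    [[0.02, 0, 0], [0, 0, 0], 1],
    [[0.02, 0, 0], [0, 0, 0], 1],
    [[0.008, 0, 0], [0, 0, 0], 1],
    [[0, 0, 0], [0, 0, 0], 1],
    [[0, 0, 0], [0, 0, 0], 1],
  ],
)

```text
clock: 9.15
position: [0.6143, 0.0234, 0.1913]
orientation: [1.344, 1.116, -1.344]
contact_force: [0.6, -0.4, -4.2]
finger_gap: 0.268
```

Call:
play_rows(
  plan=[
    [[0.006, 0, 0], [0, 0, 0], 1],
    [[0.006, 0, 0], [0, 0, 0], 1],
    [[0, 0, 0], [0, 0, 0], 1],
    [[0, 0, 0], [0, 0, 0], 1],
  ],
)

```text
clock: 9.48
position: [0.6143, 0.0233, 0.1878]
orientation: [1.344, 1.116, -1.344]
contact_force: [-0.0, 0.2, -3.3]
finger_gap: 0.277
```

```bash
python3 -c "
from pl import *
go([.6138,.0235,.030],-.185,1)
im=arm.capture('side'); zoom('side',im,210,170,120,120,'pics/zs7.png',5)
"
```

```text
from [0.6143 0.0233 0.1878] to [0.6138 0.0235 0.185 ] rows 1
[[np.float64(0.009), np.float64(-0.002), np.float64(-0.0)], [np.float64(0.005), np.float64(0.0), np.float64(-0.001)]] mm/row 2.9
clock 9.48 F [-0.   0.2 -3.3] gap 0.277 jawerr deg 0.03
```

View pics/zs7.png

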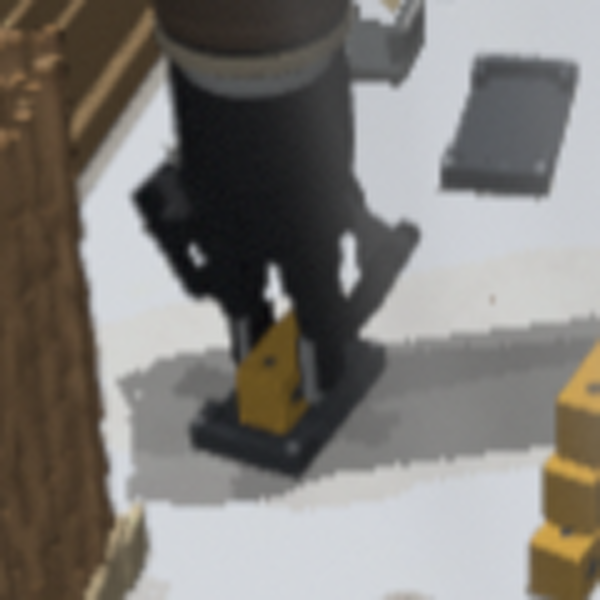

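Fits well between the end stops. A couple more mm down.

Call:
play_rows(
  plan=[
    [[0.006, 0, 0], [0, 0, 0], 1],
    [[0.004, 0, 0], [0, 0, 0], 1],
    [[0, 0, 0], [0, 0, 0], 1],
    [[0, 0, 0], [0, 0, 0], 1],
  ],
)

```text
clock: 9.87
position: [0.6144, 0.0234, 0.1853]
orientation: [1.344, 1.116, -1.343]
contact_force: [-2.0, -0.9, 4.3]
finger_gap: 0.271
```

Call:
play_rows(
  plan=[
    [[0, 0, 0], [0, 0, 0], 0.3],
    [[0, 0, 0], [0, 0, 0], 0.1],
    [[0, 0, 0], [0, 0, 0], -0.2],
    [[0, 0, 0], [0, 0, 0], -0.2],
    [[-0.02, 0, 0], [0, 0, 0], -0.2],
    [[-0.06, 0, 0], [0, 0, 0], -0.5],
    [[-0.1, 0, 0], [0, 0, 0], -1],
    [[-0.1, 0, 0], [0, 0, 0], -1],
    [[-0.1, 0, 0], [0, 0, 0], -1],
    [[-0.04, 0, 0], [0, 0, 0], -1],
  ],
)

```text
clock: 10.7
position: [0.6152, 0.0238, 0.3156]
orientation: [1.347, 1.113, -1.339]
contact_force: [1.3, 0.2, -0.3]
finger_gap: 1.002
```

```bash
python3 -c "
from pl import *
im=arm.capture('side'); zoom('side',im,210,170,120,120,'pics/zs8.png',5)
go([.4526,.058,.160],-.186,8)
"
```

```text
from [0.6155 0.0238 0.3165] to [0.4526 0.058  0.315 ] rows 8
[[np.float64(0.0), np.float64(-0.069), np.float64(-0.002)], [np.float64(0.002), np.float64(-0.002), np.float64(-0.009)]] mm/row 20.8
clock 10.75 F [0.7 0.5 0.8] gap 0.996 jawerr deg 0.44
```

View pics/zs8.png

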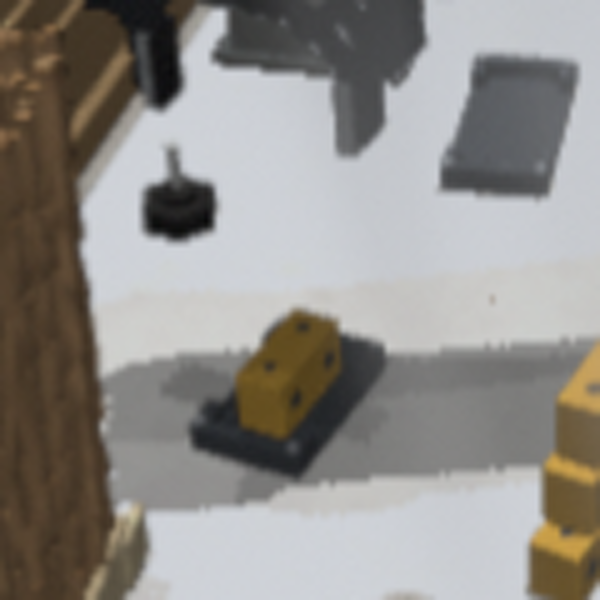

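```bash
python3 -c "
from pl import *
im=arm.capture('top'); cv2.imwrite('pics/top9.png',im[:,:,::-1]); zoom('top',im,265,250,90,60,'pics/zt9.png')
im=arm.capture('side'); zoom('side',im,300,205,90,95,'pics/zs9.png',6)
"
```

```text
(no output)
```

View pics/top9.png

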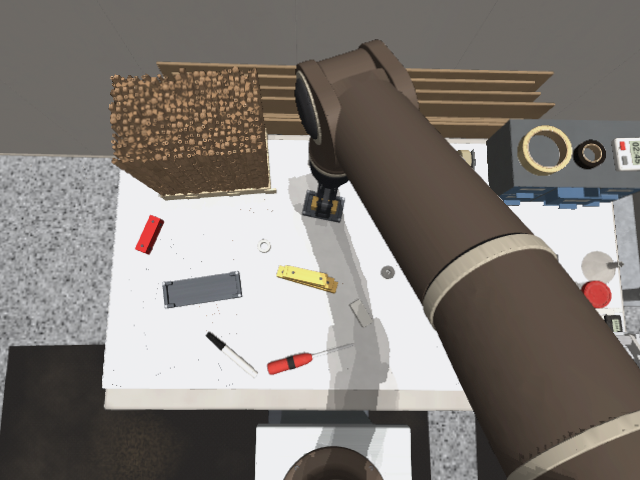

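View pics/zs9.png

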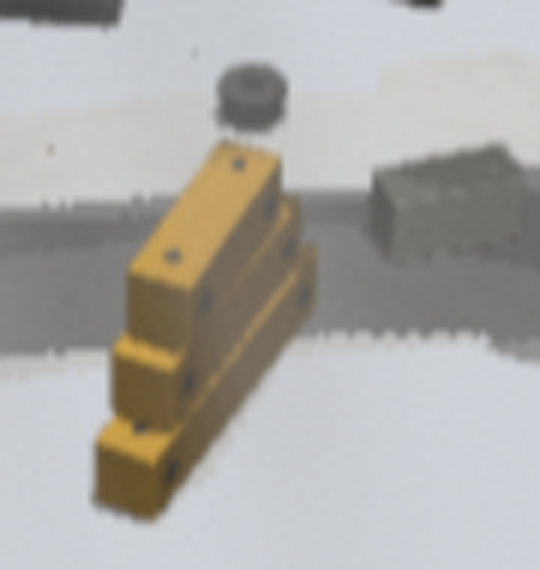

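View pics/zt9.png

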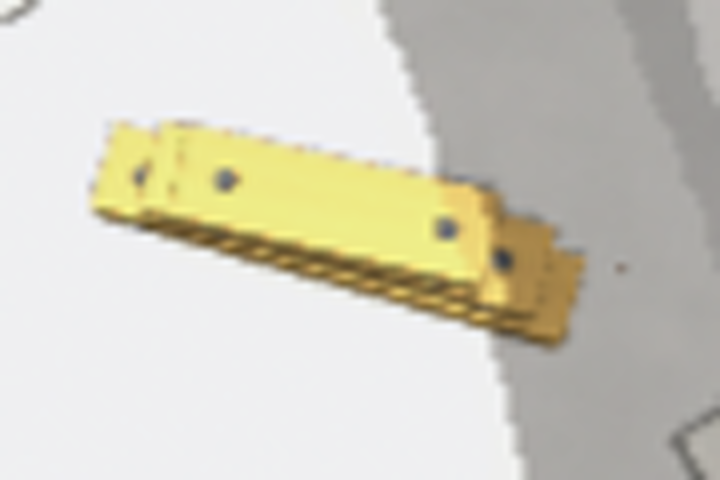

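```bash
python3 -c "
from pl import *
t=back('top',[[226.5/8-.5+265,180.5/8-.5+250],[446.5/8-.5+265,229.5/8-.5+250]],.09);print(t,t.mean(0),np.arctan2(*( (t[1]-t[0])*[1,-1,0])[:2]))
t=back('side',[[238.5/6-.5+300,163.5/6-.5+205],[172.5/6-.5+300,257.5/6-.5+205]],.09);print(t,t.mean(0))
t=back('top',[[275.5/8-.5+265,177.5/8-.5+250],[404.5/8-.5+265,197.5/8-.5+250]],.12);print('55',t.mean(0))
go([.4526,.060,.160],-.186,8)
"
```

```text
[[0.45833971 0.086012   0.09      ]
 [0.44691822 0.03166113 0.09      ]] [0.45262897 0.05883656 0.09      ] -0.20712962119386205
[[0.4458845  0.03456821 0.09      ]
 [0.45743457 0.08987232 0.09      ]] [0.45165953 0.06222027 0.09      ]
55 [0.45391705 0.05856172 0.12      ]
from [0.6144 0.0233 0.312 ] to [0.4526 0.06   0.315 ] rows 8
[[np.float64(-0.001), np.float64(-0.069), np.float64(-0.003)], [np.float64(0.002), np.float64(-0.0), np.float64(-0.003)]] mm/row 20.7
clock 10.85 F [ 0.4 -1.2 -0.2] gap 1.001 jawerr deg 0.16
```

Call:
play_rows(
  plan=[
    [[0, -0.069, -0.003], [0.01, 0, 0], -1],
    [[0, -0.069, -0.003], [0.01, 0, 0], -1],
    [[0, -0.069, -0.003], [0.01, 0, 0], -1],
    [[0, -0.069, -0.003], [0.01, 0, 0], -1],
    [[0, -0.069, -0.003], [0.01, 0, 0], -1],
    [[0, -0.069, -0.003], [0.01, 0, 0], -1],
    [[0, -0.069, -0.003], [0.01, 0, 0], -1],
    [[0, -0.069, -0.003], [0.02, 0, 0], -1],
    [[0, 0, 0], [0, 0, 0], -1],
    [[0, 0, 0], [0, 0, 0], -1],
  ],
)

```text
clock: 11.68
position: [0.452, 0.0613, 0.3099]
orientation: [1.348, 1.112, -1.352]
contact_force: [0.4, -0.3, -0.5]
finger_gap: 1.003
```

```bash
python3 -c "
from pl import *
go([.4524,.060,.084],-.196,7)
"
```

```text
from [0.452  0.0613 0.3099] to [0.4524 0.06   0.239 ] rows 7
[[np.float64(0.034), np.float64(0.0), np.float64(0.001)], [np.float64(0.004), np.float64(0.001), np.float64(0.002)]] mm/row 10.1
clock 11.68 F [ 0.4 -0.3 -0.5] gap 1.003 jawerr deg 0.21
```

Call:
play_rows(
  plan=[
    [[0.034, 0, 0.001], [0, 0, 0], -1],
    [[0.034, 0, 0.001], [0, 0, 0], -1],
    [[0.034, 0, 0.001], [0, 0, 0], -1],
    [[0.034, 0, 0.001], [0, 0, 0], -1],
    [[0.034, 0, 0.001], [0, 0, 0], -1],
    [[0.034, 0, 0], [0, 0, 0], -1],
    [[0.03, 0, 0], [0, 0, 0], -1],
    [[0, 0, 0], [0, 0, 0], -1],
    [[0, 0, 0], [0, 0, 0], -1],
  ],
)

```text
clock: 12.43
position: [0.4525, 0.06, 0.24]
orientation: [1.35, 1.112, -1.351]
contact_force: [0.6, 0.7, 1.0]
finger_gap: 1.001
```

```bash
python3 -c "
from pl import *
go([.4524,.060,.084],-.196,1)
im=arm.capture('side'); zoom('side',im,280,170,120,130,'pics/zs10.png',5)
"
```

```text
from [0.4525 0.06   0.24  ] to [0.4524 0.06   0.239 ] rows 1
[[np.float64(0.003), np.float64(-0.0), np.float64(0.0)], [np.float64(0.024), np.float64(0.002), np.float64(0.013)]] mm/row 1.0
clock 12.43 F [0.6 0.7 1. ] gap 1.001 jawerr deg 0.17
```

View pics/zs10.png

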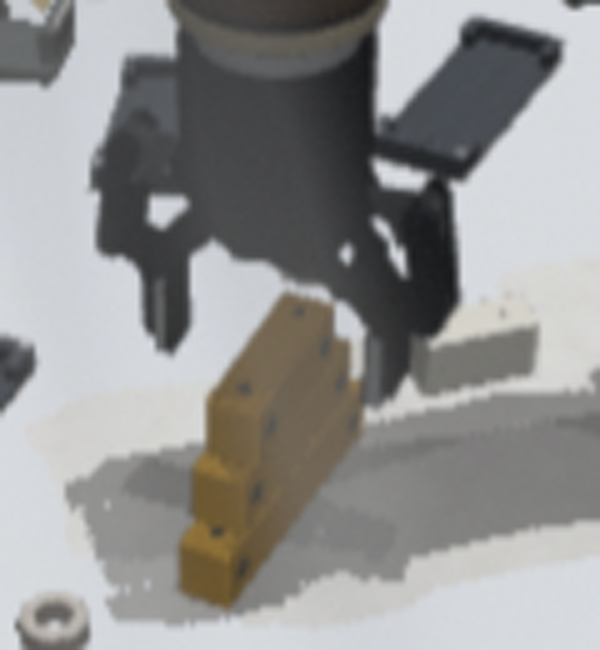

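Call:
play_rows(
  plan=[
    [[0.002, 0, 0], [0, 0, 0], 0.0],
    [[0, 0, 0], [0, 0, 0], 0.2],
    [[0, 0, 0], [0, 0, 0], 0.3],
    [[0, 0, 0], [0, 0, 0], 0.4],
    [[0, 0, 0], [0, 0, 0], 0.6],
    [[0, 0, 0], [0, 0, 0], 0.8],
    [[0, 0, 0], [0, 0, 0], 1],
    [[0, 0, 0], [0, 0, 0], 1],
    [[0, 0, 0], [0, 0, 0], 1],
  ],
  newtons=60,
)

```text
clock: 13.23
position: [0.453, 0.0599, 0.2404]
orientation: [1.351, 1.11, -1.35]
contact_force: [0.5, -1.2, 5.9]
finger_gap: 0.266
```

Call:
play_rows(
  plan=[
    [[-0.01, 0, 0], [0, 0, 0], 1],
    [[-0.02, 0, 0], [0, 0, 0], 1],
    [[-0.02, 0, 0], [0, 0, 0], 1],
    [[-0.03, 0, 0], [0, 0, 0], 1],
    [[-0.04, 0, 0], [0, 0, 0], 1],
    [[-0.04, 0, 0], [0, 0, 0], 1],
    [[0, 0, 0], [0, 0, 0], 1],
    [[0, 0, 0], [0, 0, 0], 1],
  ],
)

```text
clock: 13.9
position: [0.4528, 0.0598, 0.2887]
orientation: [1.352, 1.11, -1.349]
contact_force: [-0.3, 0.5, -3.2]
finger_gap: 0.27
```

```bash
python3 -c "
from pl import *
go([.5688,-.2185,.14],.065,15)
im=arm.capture('side'); zoom('side',im,280,170,120,130,'pics/zs11.png',5)
"
```

```text
from [0.4528 0.0598 0.2887] to [ 0.5688 -0.2185  0.295 ] rows 15
[[np.float64(-0.001), np.float64(0.03), np.float64(0.06)], [np.float64(-0.165), np.float64(-0.0), np.float64(-0.001)]] mm/row 20.2
clock 13.9 F [-0.3  0.5 -3.2] gap 0.27 jawerr deg 14.85
```

View pics/zs11.png

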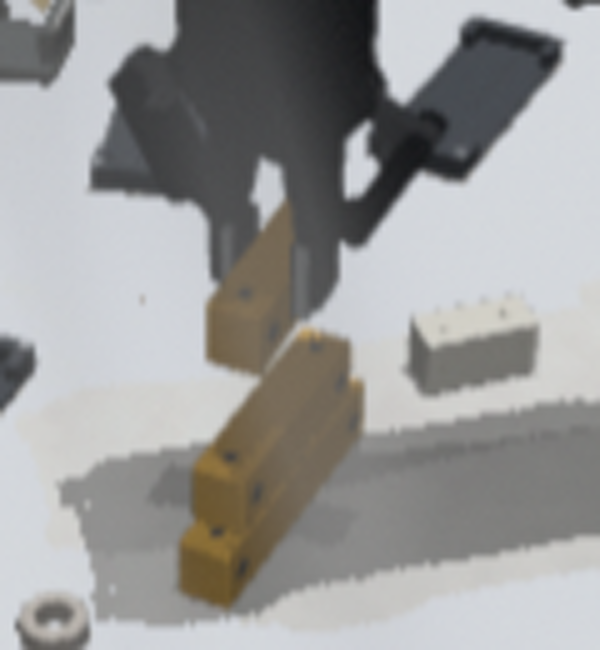

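```bash
python3 -c "
from pl import *
b=back('side',[[207.5/5-.5+280,358.5/5-.5+170],[262.5/5-.5+280,374.5/5-.5+170]],.1093)-[-.0013,.0013,0]
m=b.mean(0); s,p,R=state(); print(b,np.linalg.norm(b[0]-b[1])); print('tool frame',R.T@(m-p))
b=back('side',[[318.5/5-.5+280,345.5/5-.5+170],[231.5/5-.5+280,457.5/5-.5+170]],.06)-[-.0013,.0013,0];print(b,b.mean(0))
"
```

```text
[[0.47189955 0.09565719 0.1093    ]
 [0.44859949 0.10080801 0.1093    ]] 0.02386259928283281
tool frame [ 1.78791377e-01  6.67405670e-05 -3.92577112e-02]
[[0.44125759 0.01686302 0.06      ]
 [0.46204087 0.09657936 0.06      ]] [0.45164923 0.05672119 0.06      ]
```

Call:
play_rows(
  plan=[
    [[-0.001, 0.03, 0.03], [-0.1, 0, 0], 1],
    [[-0.001, 0.03, 0.06], [-0.165, 0, 0], 1],
    [[-0.001, 0.03, 0.06], [-0.165, 0, 0], 1],
    [[-0.001, 0.03, 0.06], [-0.165, 0, 0], 1],
    [[-0.001, 0.03, 0.06], [-0.165, 0, 0], 1],
    [[-0.001, 0.03, 0.06], [-0.165, 0, 0], 1],
    [[-0.001, 0.03, 0.06], [-0.165, 0, 0], 1],
    [[-0.001, 0.03, 0.06], [-0.165, 0, 0], 1],
    [[-0.001, 0.03, 0.06], [-0.165, 0, 0], 1],
    [[-0.001, 0.03, 0.06], [-0.165, 0, 0], 1],
  ],
)

```text
clock: 14.78
position: [0.5215, -0.1217, 0.2899]
orientation: [1.228, 1.198, -1.23]
contact_force: [0.2, -0.0, -3.2]
finger_gap: 0.269
```

Call:
play_rows(
  plan=[
    [[-0.001, 0.03, 0.06], [-0.165, 0, 0], 1],
    [[-0.001, 0.03, 0.06], [-0.165, 0, 0], 1],
    [[-0.001, 0.03, 0.06], [-0.165, 0, 0], 1],
    [[-0.001, 0.03, 0.06], [-0.165, 0, 0], 1],
    [[-0.001, 0.03, 0.06], [-0.165, 0, 0], 1],
    [[0, 0, 0.03], [-0.065, 0, 0], 1],
    [[0, 0, 0], [0, 0, 0], 1],
    [[0, 0, 0], [0, 0, 0], 1],
    [[0, 0, 0], [0, 0, 0], 1],
  ],
)

```text
clock: 15.53
position: [0.5673, -0.2179, 0.2919]
orientation: [1.161, 1.242, -1.161]
contact_force: [0.5, 0.8, -3.4]
finger_gap: 0.264
```

```bash
python3 -c "
from pl import *
go([.5688,-.2185,.075],.065,6)
im=arm.capture('side'); zoom('side',im,250,120,140,130,'pics/zs12.png',5)
"
```

```text
from [ 0.5673 -0.2179  0.2919] to [ 0.5688 -0.2185  0.23  ] rows 6
[[np.float64(0.034), np.float64(0.001), np.float64(0.0)], [np.float64(0.002), np.float64(-0.002), np.float64(0.002)]] mm/row 10.3
clock 15.53 F [ 0.5  0.8 -3.4] gap 0.264 jawerr deg 0.12
```

View pics/zs12.png

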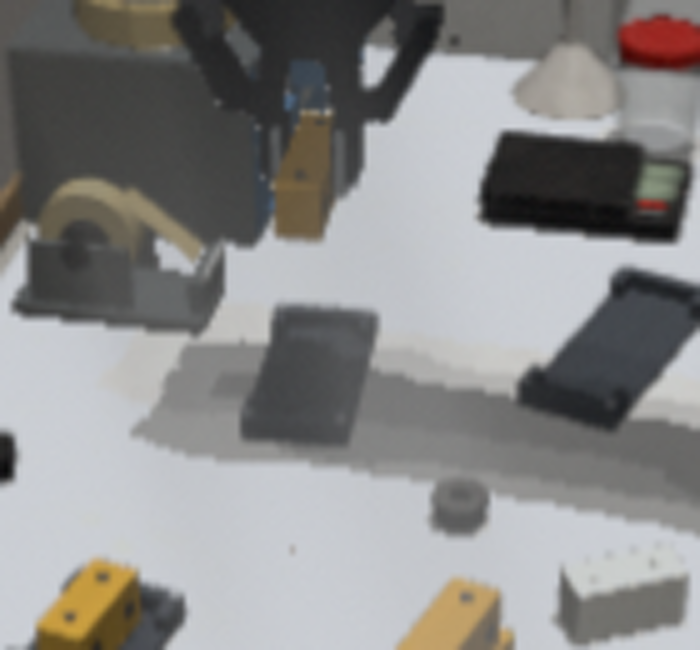

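Call:
play_rows(
  plan=[
    [[0.03, 0.001, 0], [0, 0, 0], 1],
    [[0.045, 0.001, 0], [0, 0, 0], 1],
    [[0.045, 0.001, 0], [0, 0, 0], 1],
    [[0.045, 0.001, 0], [0, 0, 0], 1],
    [[0.045, 0.001, 0.001], [0, 0, 0], 1],
    [[0.04, 0, 0.001], [0, 0, 0], 1],
    [[0.03, 0, 0], [0, 0, 0], 1],
    [[0.02, 0, 0], [0, 0, 0], 1],
    [[0.01, 0, 0], [0, 0, 0], 1],
    [[0, 0, 0], [0, 0, 0], 1],
  ],
)

```text
clock: 16.42
position: [0.5692, -0.2198, 0.1988]
orientation: [1.161, 1.24, -1.161]
contact_force: [-0.3, 0.3, -3.2]
finger_gap: 0.272
```

```bash
python3 -c "
from pl import *
im=arm.capture('side'); zoom('side',im,250,120,140,130,'pics/zs13.png',5)
go([.5688,-.2185,.0314],.065,2)
"
```

```text
from [ 0.5695 -0.2198  0.1995] to [ 0.5688 -0.2185  0.1864] rows 2
[[np.float64(0.022), np.float64(-0.001), np.float64(-0.002)], [np.float64(0.002), np.float64(-0.0), np.float64(-0.0)]] mm/row 6.6
clock 16.47 F [-0.4  0.1 -3.1] gap 0.265 jawerr deg 0.02
```

View pics/zs13.png

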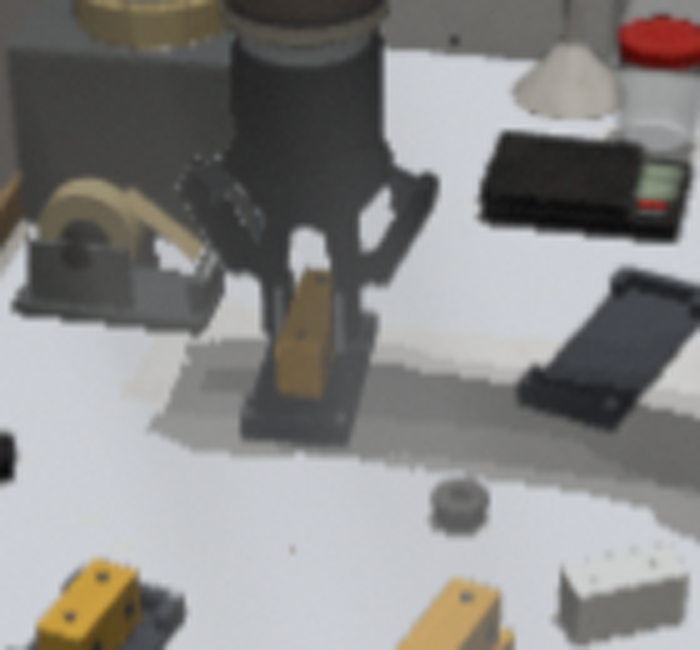

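Call:
play_rows(
  plan=[
    [[0.015, -0.001, -0.002], [0, 0, 0], 1],
    [[0.015, -0.001, -0.002], [0, 0, 0], 1],
    [[0.006, 0, 0], [0, 0, 0], 1],
    [[0, 0, 0], [0, 0, 0], 1],
    [[0, 0, 0], [0, 0, 0], 1],
  ],
)

```text
clock: 16.88
position: [0.5686, -0.2187, 0.1887]
orientation: [1.161, 1.239, -1.161]
contact_force: [-0.3, -0.2, -2.9]
finger_gap: 0.267
```

Call:
play_rows(
  plan=[
    [[0.007, 0, 0], [0, 0, 0], 1],
    [[0, 0, 0], [0, 0, 0], 1],
    [[0, 0, 0], [0, 0, 0], 1],
  ],
)

```text
clock: 17.13
position: [0.5687, -0.2187, 0.1866]
orientation: [1.161, 1.239, -1.161]
contact_force: [0.9, 0.4, -3.4]
finger_gap: 0.267
```

```bash
python3 -c "
from pl import *
im=arm.capture('side'); zoom('side',im,250,120,140,130,'pics/zs14.png',5)
go([.5688,-.2185,.0314],.065,1)
"
```

```text
from [ 0.5686 -0.2187  0.1866] to [ 0.5688 -0.2185  0.1864] rows 1
[[np.float64(0.001), np.float64(0.001), np.float64(-0.001)], [np.float64(0.003), np.float64(0.0), np.float64(0.001)]] mm/row 0.3
clock 17.18 F [-0.2 -0.7 -3. ] gap 0.269 jawerr deg 0.02
```

View pics/zs14.png

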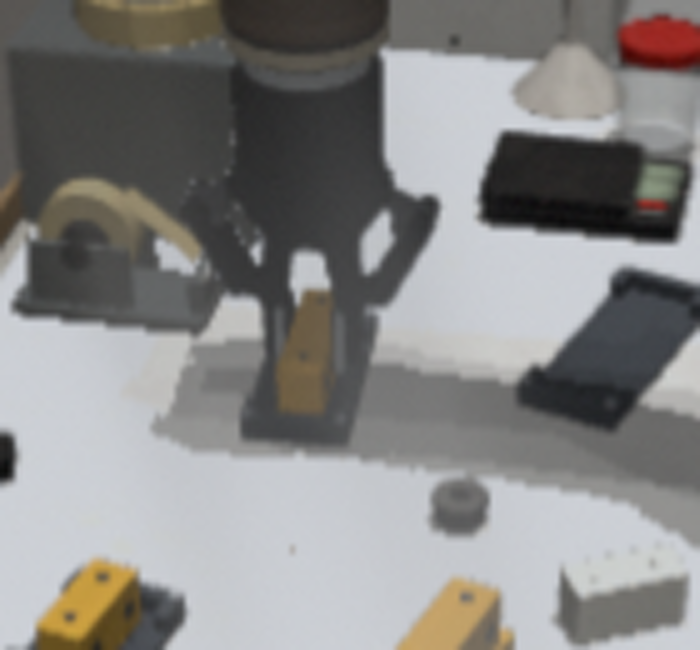

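Call:
play_rows(
  plan=[
    [[0.004, 0, 0], [0, 0, 0], 1],
    [[0, 0, 0], [0, 0, 0], 1],
    [[0, 0, 0], [0, 0, 0], 1],
  ],
)

```text
clock: 17.43
position: [0.5687, -0.2186, 0.1865]
orientation: [1.161, 1.239, -1.161]
contact_force: [-3.9, 1.7, 6.8]
finger_gap: 0.269
```

Contact: seated on the floor. Release and rise.

Call:
play_rows(
  plan=[
    [[0, 0, 0], [0, 0, 0], 0.3],
    [[0, 0, 0], [0, 0, 0], 0.1],
    [[0, 0, 0], [0, 0, 0], -0.2],
    [[0, 0, 0], [0, 0, 0], -0.2],
    [[-0.02, 0, 0], [0, 0, 0], -0.2],
    [[-0.06, 0, 0], [0, 0, 0], -0.2],
    [[-0.1, 0, 0], [0, 0, 0], -0.5],
    [[-0.1, 0, 0], [0, 0, 0], -1],
    [[-0.1, 0, 0], [0, 0, 0], -1],
    [[-0.03, 0, 0], [0, 0, 0], -1],
  ],
)

```text
clock: 18.27
position: [0.5699, -0.2187, 0.3136]
orientation: [1.162, 1.233, -1.157]
contact_force: [1.2, 0.0, 0.3]
finger_gap: 1.006
```

```bash
python3 -c "
from pl import *
im=arm.capture('side'); zoom('side',im,250,120,140,170,'pics/zs15.png',5)
go([.4519,.0570,.145],-.245,14)
im=arm.capture('top'); zoom('top',im,265,250,90,60,'pics/zt15.png')
"
```

```text
from [ 0.57   -0.2187  0.3135] to [0.4519 0.057  0.3   ] rows 14
[[np.float64(0.003), np.float64(-0.033), np.float64(-0.063)], [np.float64(0.212), np.float64(0.001), np.float64(-0.005)]] mm/row 21.5
clock 18.32 F [ 1.  -0.   1.1] gap 0.994 jawerr deg 17.79
```

View pics/zs15.png

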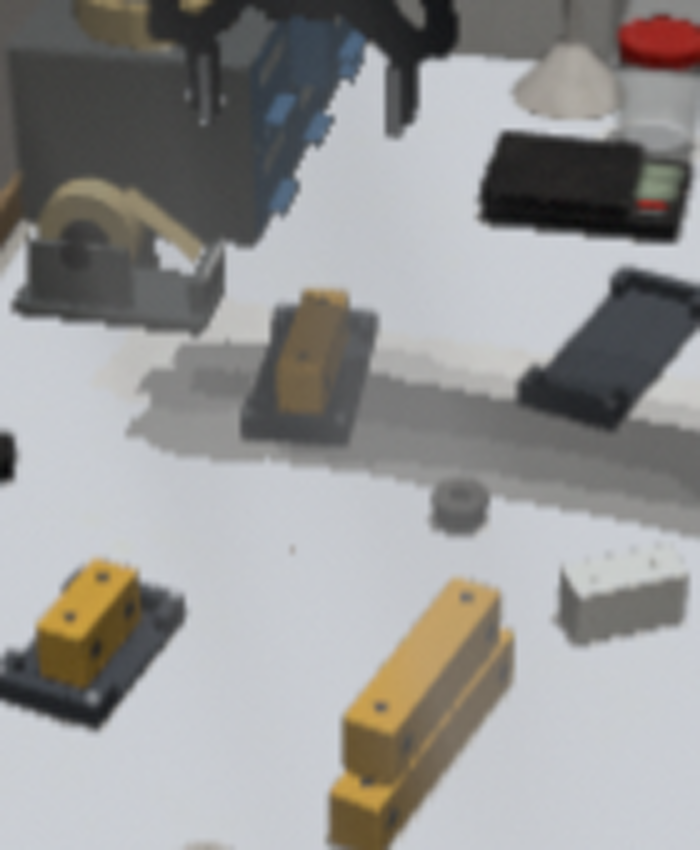

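View pics/zt15.png

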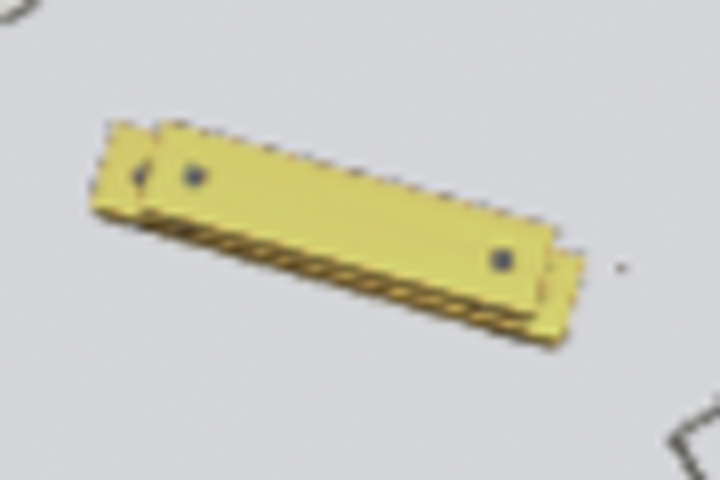

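```bash
python3 -c "
from pl import *
t=back('top',[[194.5/8-.5+265,176.5/8-.5+250],[502.5/8-.5+265,261.5/8-.5+250]],.06);print(t.mean(0),np.arctan2(*( (t[1]-t[0])*[1,-1,0])[:2]))
t=back('side',[[467/5-.5+250,597/5-.5+120],[381/5-.5+250,707/5-.5+120]],.06)-[-.0013,.0013,0];print(t.mean(0),np.arctan2(*( (t[0]-t[1])*[1,-1,0])[:2]))
"
```

```text
[0.45199184 0.05523986 0.06      ] -0.2573383534872987
[0.45199988 0.05717179 0.06      ] -0.25743187372516557
```

Call:
play_rows(
  plan=[
    [[0, -0.033, -0.03], [0.1, 0, 0], -1],
    [[0, -0.033, -0.063], [0.212, 0, 0], -1],
    [[0, -0.033, -0.063], [0.212, 0, 0], -1],
    [[0, -0.033, -0.063], [0.212, 0, 0], -1],
    [[0, -0.033, -0.063], [0.212, 0, 0], -1],
    [[0, -0.033, -0.063], [0.212, 0, 0], -1],
    [[0, -0.033, -0.063], [0.212, 0, 0], -1],
    [[0, -0.033, -0.063], [0.212, 0, 0], -1],
    [[0, -0.033, -0.063], [0.212, 0, 0], -1],
    [[0, -0.033, -0.063], [0.212, 0, 0], -1],
  ],
)

```text
clock: 19.2
position: [0.4739, -0.0369, 0.307]
orientation: [1.315, 1.138, -1.318]
contact_force: [0.8, 0.1, -0.2]
finger_gap: 1.002
```

Call:
play_rows(
  plan=[
    [[0.01, -0.033, -0.063], [0.212, 0, 0], -1],
    [[0.01, -0.033, -0.063], [0.212, 0, 0], -1],
    [[0.01, -0.033, -0.063], [0.212, 0, 0], -1],
    [[0.01, -0.033, -0.063], [0.212, 0, 0], -1],
    [[0, 0, -0.033], [0.112, 0, 0], -1],
    [[0, 0, 0], [0, 0, 0], -1],
    [[0, 0, 0], [0, 0, 0], -1],
    [[0, 0, 0], [0, 0, 0], -1],
  ],
)

```text
clock: 19.87
position: [0.4516, 0.0525, 0.2957]
orientation: [1.387, 1.083, -1.389]
contact_force: [0.1, -0.5, 0.2]
finger_gap: 1.004
```

```bash
python3 -c "
from pl import *
go([.4518,.0565,.054],-.255,8)
"
```

```text
from [0.4516 0.0525 0.2957] to [0.4518 0.0565 0.209 ] rows 8
[[np.float64(0.036), np.float64(-0.0), np.float64(-0.002)], [np.float64(0.011), np.float64(0.001), np.float64(0.001)]] mm/row 10.8
clock 19.87 F [ 0.1 -0.5  0.2] gap 1.004 jawerr deg 0.54
```

Call:
play_rows(
  plan=[
    [[0.036, 0, -0.002], [0.011, 0, 0], -1],
    [[0.036, 0, -0.002], [0.011, 0, 0], -1],
    [[0.036, 0, -0.002], [0.011, 0, 0], -1],
    [[0.036, 0, -0.002], [0.011, 0, 0], -1],
    [[0.036, 0, -0.002], [0.011, 0, 0], -1],
    [[0.036, 0, -0.002], [0.011, 0, 0], -1],
    [[0.036, 0, -0.002], [0.011, 0, 0], -1],
    [[0.036, 0, 0], [0.011, 0, 0], -1],
    [[0, 0, 0], [0, 0, 0], -1],
    [[0, 0, 0], [0, 0, 0], -1],
  ],
)

```text
clock: 20.7
position: [0.4525, 0.0576, 0.2093]
orientation: [1.393, 1.079, -1.395]
contact_force: [-0.4, -0.4, 0.8]
finger_gap: 0.999
```

```bash
python3 -c "
from pl import *
go([.4518,.0565,.054],-.255,1)
im=arm.capture('side'); zoom('side',im,280,170,120,130,'pics/zs16.png',5)
"
```

```text
from [0.4525 0.0576 0.2093] to [0.4518 0.0565 0.209 ] rows 1
[[np.float64(0.001), np.float64(-0.001), np.float64(0.004)], [np.float64(0.007), np.float64(0.005), np.float64(0.015)]] mm/row 1.4
clock 20.7 F [-0.4 -0.4  0.8] gap 0.999 jawerr deg 0.1
```

View pics/zs16.png

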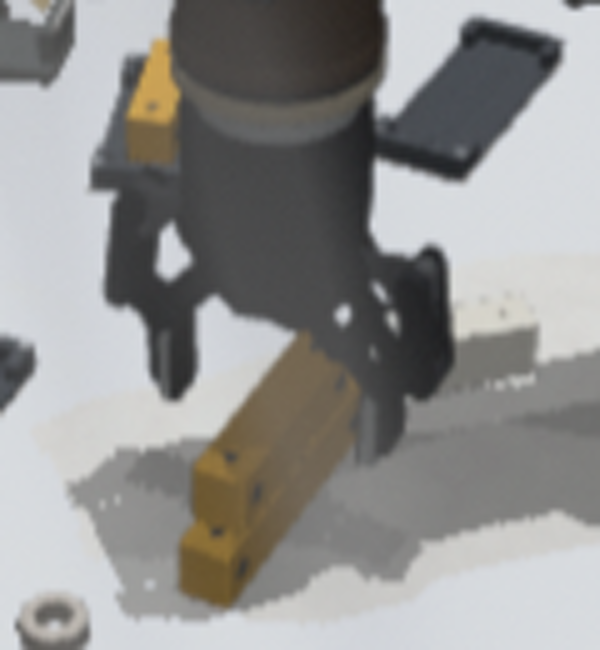

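Call:
play_rows(
  plan=[
    [[0.001, -0.001, 0.004], [0, 0, 0], 0.0],
    [[0, 0, 0], [0, 0, 0], 0.2],
    [[0, 0, 0], [0, 0, 0], 0.3],
    [[0, 0, 0], [0, 0, 0], 0.4],
    [[0, 0, 0], [0, 0, 0], 0.6],
    [[0, 0, 0], [0, 0, 0], 0.8],
    [[0, 0, 0], [0, 0, 0], 1],
    [[0, 0, 0], [0, 0, 0], 1],
    [[0, 0, 0], [0, 0, 0], 1],
  ],
  newtons=80,
)

```text
clock: 21.5
position: [0.4526, 0.0564, 0.2102]
orientation: [1.395, 1.077, -1.393]
contact_force: [-0.3, -0.4, 5.4]
finger_gap: 0.266
```

Call:
play_rows(
  plan=[
    [[-0.01, 0, 0], [0, 0, 0], 1],
    [[-0.02, 0, 0], [0, 0, 0], 1],
    [[-0.03, 0, 0], [0, 0, 0], 1],
    [[-0.04, 0, 0], [0, 0, 0], 1],
    [[-0.05, 0, 0], [0, 0, 0], 1],
    [[-0.04, 0, 0], [0, 0, 0], 1],
    [[-0.02, 0, 0], [0, 0, 0], 1],
    [[0, 0, 0], [0, 0, 0], 1],
    [[0, 0, 0], [0, 0, 0], 1],
  ],
)

```text
clock: 22.25
position: [0.4521, 0.0563, 0.2729]
orientation: [1.395, 1.077, -1.394]
contact_force: [-0.2, -0.4, -5.0]
finger_gap: 0.264
```

```bash
python3 -c "
from pl import *
go([.414,-.279,.117],-.275,17)
im=arm.capture('side'); zoom('side',im,280,150,120,150,'pics/zs17.png',5)
"
```

```text
from [0.4521 0.0563 0.2729] to [ 0.414 -0.279  0.272] rows 17
[[np.float64(0.0), np.float64(0.01), np.float64(0.065)], [np.float64(0.011), np.float64(0.0), np.float64(-0.0)]] mm/row 19.8
clock 22.25 F [-0.2 -0.4 -5. ] gap 0.264 jawerr deg 1.15
```

View pics/zs17.png

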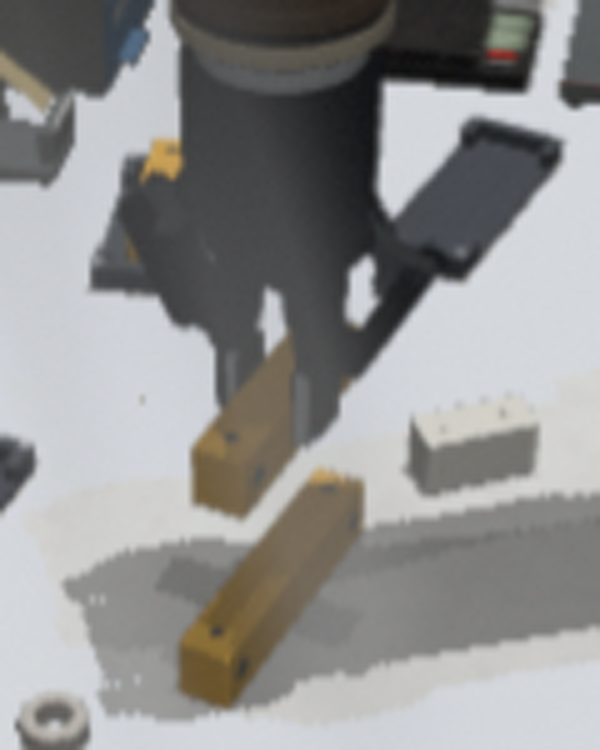

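Call:
play_rows(
  plan=[
    [[0, 0.005, 0.03], [0.01, 0, 0], 1],
    [[0, 0.01, 0.065], [0.011, 0, 0], 1],
    [[0, 0.01, 0.065], [0.011, 0, 0], 1],
    [[0, 0.01, 0.065], [0.011, 0, 0], 1],
    [[0, 0.01, 0.065], [0.011, 0, 0], 1],
    [[0, 0.01, 0.065], [0.011, 0, 0], 1],
    [[0, 0.01, 0.065], [0.011, 0, 0], 1],
    [[0, 0.01, 0.065], [0.011, 0, 0], 1],
    [[0, 0.01, 0.065], [0.011, 0, 0], 1],
    [[0, 0.01, 0.065], [0.011, 0, 0], 1],
  ],
)

```text
clock: 23.13
position: [0.4315, -0.1307, 0.2719]
orientation: [1.402, 1.073, -1.404]
contact_force: [0.5, 0.5, -4.8]
finger_gap: 0.259
```

Call:
play_rows(
  plan=[
    [[0, 0.01, 0.065], [0.011, 0, 0], 1],
    [[0, 0.01, 0.065], [0.011, 0, 0], 1],
    [[0, 0.01, 0.065], [0.011, 0, 0], 1],
    [[0, 0.01, 0.065], [0.011, 0, 0], 1],
    [[0, 0.01, 0.065], [0.011, 0, 0], 1],
    [[0, 0.01, 0.065], [0.011, 0, 0], 1],
    [[0, 0.015, 0.065], [0.01, 0, 0], 1],
    [[0, 0, 0.035], [0, 0, 0], 1],
    [[0, 0, 0], [0, 0, 0], 1],
    [[0, 0, 0], [0, 0, 0], 1],
  ],
)

```text
clock: 23.97
position: [0.4141, -0.277, 0.272]
orientation: [1.409, 1.068, -1.41]
contact_force: [0.2, 0.3, -5.4]
finger_gap: 0.263
```

```bash
python3 -c "
from pl import *
go([.414,-.279,.045],-.275,7)
im=arm.capture('side'); zoom('side',im,320,90,120,130,'pics/zs18.png',5)
"
```

```text
from [ 0.4141 -0.277   0.272 ] to [ 0.414 -0.279  0.2  ] rows 7
[[np.float64(0.034), np.float64(0.0), np.float64(0.001)], [np.float64(-0.001), np.float64(-0.001), np.float64(0.002)]] mm/row 10.3
clock 23.97 F [ 0.2  0.3 -5.4] gap 0.263 jawerr deg 0.1
```

View pics/zs18.png

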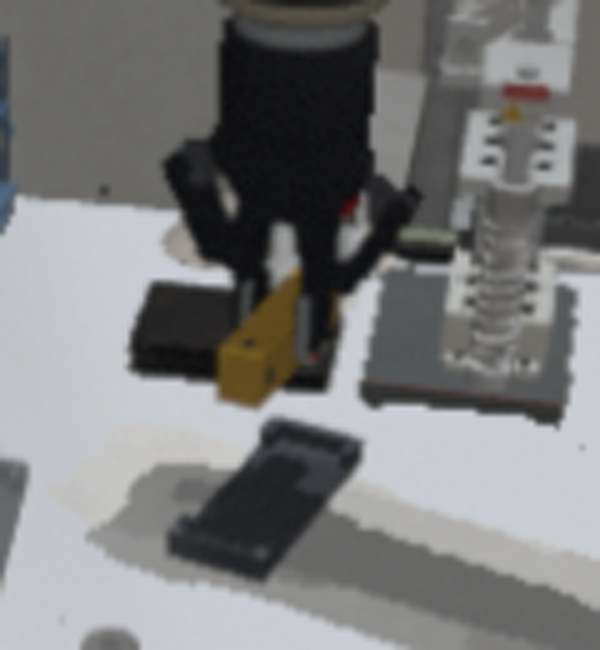

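```bash
python3 -c "
from pl import *
b=back('side',[[218.5/5-.5+320,393.5/5-.5+90],[264/5-.5+320,407.5/5-.5+90]],.0918)
m=b.mean(0); s,p,R=state(); print(b,np.linalg.norm(b[0]-b[1])); print('tool frame',R.T@(m-p))
"
```

```text
[[ 0.43741477 -0.23357677  0.0918    ]
 [ 0.41307246 -0.22473409  0.0918    ]] 0.02589867160313428
tool frame [ 0.18042394 -0.0021639  -0.04808235]
```

Call:
play_rows(
  plan=[
    [[0.03, 0, 0.001], [0, 0, 0], 1],
    [[0.035, 0, 0.001], [0, 0, 0], 1],
    [[0.035, 0, 0.001], [0, 0, 0], 1],
    [[0.035, 0, 0.001], [0, 0, 0], 1],
    [[0.035, 0, 0.001], [0, 0, 0], 1],
    [[0.035, 0, 0.001], [0, 0, 0], 1],
    [[0.03, 0, 0], [0, 0, 0], 1],
    [[0.018, 0, 0], [0, 0, 0], 1],
    [[0, 0, 0], [0, 0, 0], 1],
    [[0, 0, 0], [0, 0, 0], 1],
  ],
)

```text
clock: 24.85
position: [0.4144, -0.2785, 0.1965]
orientation: [1.408, 1.068, -1.408]
contact_force: [-0.3, 0.3, -4.0]
finger_gap: 0.265
```

```bash
python3 -c "
from pl import *
go([.414,-.279,.0312],-.275,2)
im=arm.capture('side'); zoom('side',im,320,90,120,130,'pics/zs19.png',5)
"
```

```text
from [ 0.4144 -0.2785  0.1965] to [ 0.414  -0.279   0.1862] rows 2
[[np.float64(0.017), np.float64(-0.0), np.float64(0.001)], [np.float64(0.005), np.float64(-0.001), np.float64(0.002)]] mm/row 5.2
clock 24.85 F [-0.3  0.3 -4. ] gap 0.265 jawerr deg 0.07
```

View pics/zs19.png

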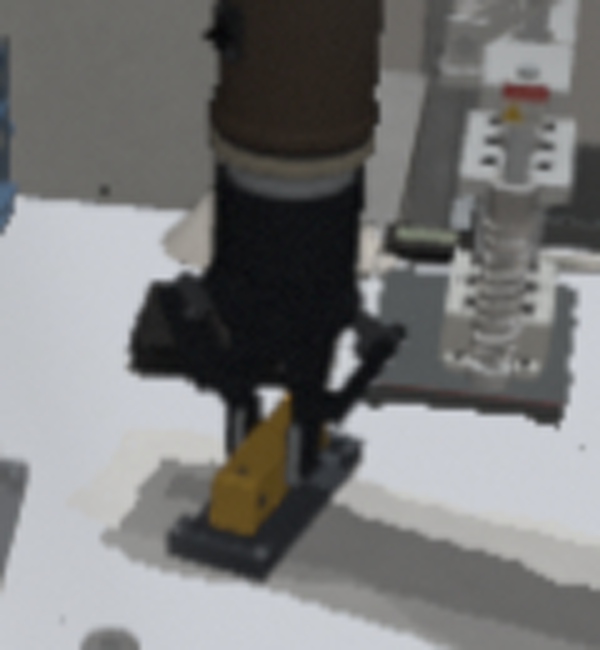

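```bash
cat > ov.py <<'E'
from pl import *
import sys
def ov(n,items,u,v,w,h,name,s=6):
    im=arm.capture(n); b=cv2.resize(im[v:v+h,u:u+w,::-1],None,fx=s,fy=s,interpolation=cv2.INTER_CUBIC)
    for P,col in items:
        q=np.round((proj(n,P)-[u,v]+.5)*s).astype(int)
        cv2.polylines(b,[q[:4]],True,col,1); cv2.polylines(b,[q[4:]],True,col,1)
        for i in range(4): cv2.line(b,tuple(map(int,q[i])),tuple(map(int,q[i+4])),col,1)
    cv2.imwrite(name,b)
E
python3 -c "
from ov import *
s,p,R=state(); zb=p[2]-.155-.0102-.015
ov('side',[(box(p[0],p[1],-.275,.105,.024,zb,zb+.03),(0,0,255)),(box(.4108,-.2753,-.27,.137,.056,0,.016),(0,255,0)),(box(.4108,-.2753,-.27,.121,.040,.006,.006),(255,255,0))],340,155,60,65,'pics/o1.png',10)
"
```

```text
(no output)
```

View pics/o1.png

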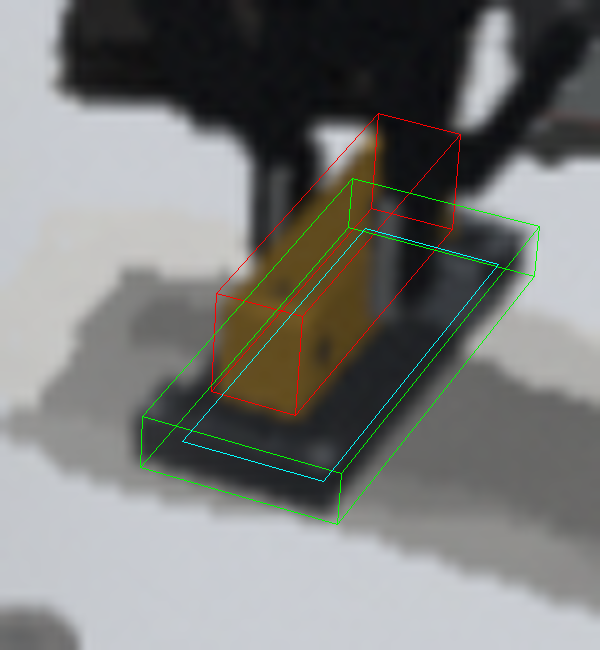

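Call:
play_rows(
  plan=[
    [[0.014, -0.002, 0.001], [0, 0, 0], 1],
    [[0.012, 0, 0], [0, 0, 0], 1],
    [[0.004, 0, 0], [0, 0, 0], 1],
    [[0, 0, 0], [0, 0, 0], 1],
    [[0, 0, 0], [0, 0, 0], 1],
  ],
)

```text
clock: 25.37
position: [0.4136, -0.2787, 0.1877]
orientation: [1.408, 1.067, -1.408]
contact_force: [-0.7, 0.1, -4.9]
finger_gap: 0.259
```

Call:
play_rows(
  plan=[
    [[0.006, 0, 0], [0, 0, 0], 1],
    [[0, 0, 0], [0, 0, 0], 1],
    [[0, 0, 0], [0, 0, 0], 1],
  ],
)

```text
clock: 25.62
position: [0.4138, -0.2788, 0.1863]
orientation: [1.408, 1.066, -1.408]
contact_force: [-0.7, 0.6, -0.7]
finger_gap: 0.262
```

Call:
play_rows(
  plan=[
    [[0.004, 0, 0], [0, 0, 0], 1],
    [[0, 0, 0], [0, 0, 0], 1],
    [[0, 0, 0], [0, 0, 0], 1],
  ],
)

```text
clock: 25.87
position: [0.4139, -0.2787, 0.1862]
orientation: [1.408, 1.066, -1.408]
contact_force: [-4.6, 2.0, 16.0]
finger_gap: 0.261
```

Call:
play_rows(
  plan=[
    [[0, 0, 0], [0, 0, 0], 0.3],
    [[0, 0, 0], [0, 0, 0], 0.1],
    [[0, 0, 0], [0, 0, 0], -0.2],
    [[0, 0, 0], [0, 0, 0], -0.2],
    [[-0.02, 0, 0], [0, 0, 0], -0.2],
    [[-0.06, 0, 0], [0, 0, 0], -0.2],
    [[-0.1, 0, 0], [0, 0, 0], -0.5],
    [[-0.1, 0, 0], [0, 0, 0], -1],
    [[-0.06, 0, 0], [0, 0, 0], -1],
    [[0, 0, 0], [0, 0, 0], -1],
  ],
)

```text
clock: 26.7
position: [0.4149, -0.2793, 0.291]
orientation: [1.409, 1.06, -1.405]
contact_force: [0.6, 0.0, -0.5]
finger_gap: 0.996
```

```bash
python3 -c "
from pl import *
im=arm.capture('side'); zoom('side',im,290,120,140,180,'pics/zs20.png',5)
go([.4507,.0575,.115],-.26,17)
im=arm.capture('top'); zoom('top',im,265,190,200,140,'pics/zt20.png',4)
"
```

```text
from [ 0.4143 -0.2791  0.289 ] to [0.4507 0.0575 0.27  ] rows 17
[[np.float64(0.004), np.float64(-0.011), np.float64(-0.066)], [np.float64(-0.008), np.float64(0.001), np.float64(-0.002)]] mm/row 19.9
clock 26.75 F [-0.2  0.5 -0.4] gap 1.001 jawerr deg 0.86
```

View pics/zs20.png

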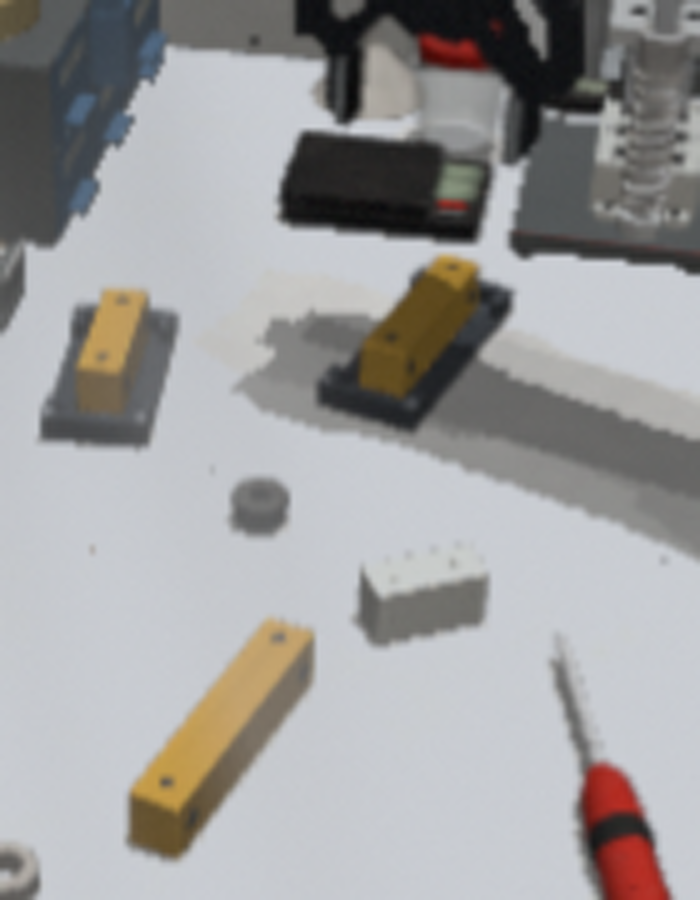

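View pics/zt20.png

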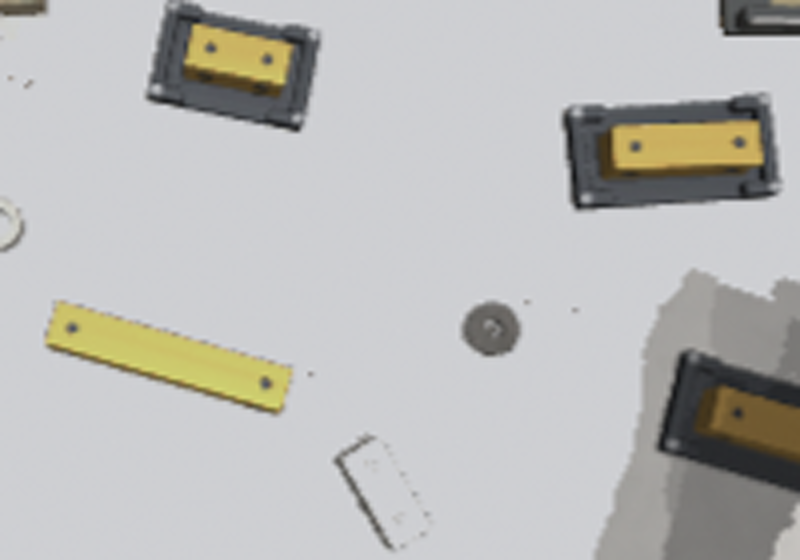

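```bash
python3 -c "
from pl import *
t=back('top',[[73/4-.5+265,328.5/4-.5+190],[265.5/4-.5+265,383.5/4-.5+190]],.03);print(t.mean(0),np.arctan2(*( (t[1]-t[0])*[1,-1,0])[:2]))
t=back('side',[[278.5/5-.5+290,637.5/5-.5+120],[167/5-.5+290,782.5/5-.5+120]],.03)-[-.0013,.0013,0];print(t.mean(0),np.arctan2(*( (t[0]-t[1])*[1,-1,0])[:2]))
"
```

```text
[0.45131126 0.05723374 0.03      ] -0.2663289850994342
[0.45149701 0.05904101 0.03      ] -0.26178842588059503
```

Call:
play_rows(
  plan=[
    [[0, -0.006, -0.03], [0, 0, 0], -1],
    [[0, -0.011, -0.066], [-0.008, 0, 0], -1],
    [[0, -0.011, -0.066], [-0.008, 0, 0], -1],
    [[0, -0.011, -0.066], [-0.008, 0, 0], -1],
    [[0, -0.011, -0.066], [-0.008, 0, 0], -1],
    [[0, -0.011, -0.066], [-0.008, 0, 0], -1],
    [[0, -0.011, -0.066], [-0.008, 0, 0], -1],
    [[0, -0.011, -0.066], [-0.008, 0, 0], -1],
    [[0, -0.011, -0.066], [-0.008, 0, 0], -1],
    [[0, -0.011, -0.066], [-0.008, 0, 0], -1],
  ],
)

```text
clock: 27.63
position: [0.4327, -0.0882, 0.2856]
orientation: [1.402, 1.074, -1.404]
contact_force: [0.4, 0.7, 0.2]
finger_gap: 0.999
```

Call:
play_rows(
  plan=[
    [[0.01, -0.011, -0.066], [-0.008, 0, 0], -1],
    [[0.01, -0.011, -0.066], [-0.008, 0, 0], -1],
    [[0.01, -0.011, -0.066], [-0.008, 0, 0], -1],
    [[0.01, -0.011, -0.066], [-0.008, 0, 0], -1],
    [[0.01, -0.011, -0.066], [-0.008, 0, 0], -1],
    [[0.01, -0.011, -0.066], [-0.008, 0, 0], -1],
    [[0, -0.011, -0.066], [-0.008, 0, 0], -1],
    [[0, 0, -0.036], [0, 0, 0], -1],
    [[0, 0, 0], [0, 0, 0], -1],
    [[0, 0, 0], [0, 0, 0], -1],
  ],
)

```text
clock: 28.47
position: [0.4497, 0.0604, 0.2682]
orientation: [1.397, 1.076, -1.399]
contact_force: [-0.5, 0.2, -0.2]
finger_gap: 1.0
```

```bash
python3 -c "
from pl import *
go([.451,.0575,.025],-.265,8)
"
```

```text
from [0.4497 0.0604 0.2682] to [0.451  0.0575 0.18  ] rows 8
[[np.float64(0.037), np.float64(0.001), np.float64(0.001)], [np.float64(0.007), np.float64(0.001), np.float64(0.002)]] mm/row 11.0
clock 28.47 F [-0.5  0.2 -0.2] gap 1.0 jawerr deg 0.34
```

Call:
play_rows(
  plan=[
    [[0.037, 0.001, 0.001], [0.007, 0, 0], -1],
    [[0.037, 0.001, 0.001], [0.007, 0, 0], -1],
    [[0.037, 0.001, 0.001], [0.007, 0, 0], -1],
    [[0.037, 0.001, 0.001], [0.007, 0, 0], -1],
    [[0.037, 0.001, 0.001], [0.007, 0, 0], -1],
    [[0.037, 0, 0.001], [0.007, 0, 0], -1],
    [[0.037, 0, 0.001], [0.007, 0, 0], -1],
    [[0.034, 0, 0.001], [0.007, 0, 0], -1],
    [[0, 0, 0], [0, 0, 0], -1],
    [[0, 0, 0], [0, 0, 0], -1],
  ],
)

```text
clock: 29.3
position: [0.4506, 0.0577, 0.1802]
orientation: [1.401, 1.072, -1.404]
contact_force: [0.3, 1.0, 0.0]
finger_gap: 0.996
```

```bash
python3 -c "
from pl import *
go([.451,.0575,.025],-.265,1)
im=arm.capture('side'); zoom('side',im,280,170,120,130,'pics/zs21.png',5)
"
```

```text
from [0.4506 0.0577 0.1802] to [0.451  0.0575 0.18  ] rows 1
[[np.float64(0.001), np.float64(0.001), np.float64(0.0)], [np.float64(-0.01), np.float64(0.005), np.float64(0.014)]] mm/row 0.5
clock 29.3 F [0.3 1.  0. ] gap 0.996 jawerr deg 0.11
```

View pics/zs21.png

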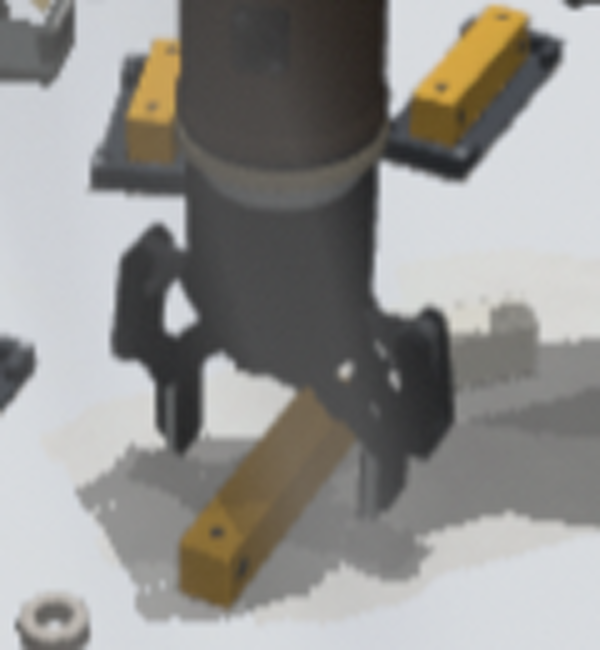

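Call:
play_rows(
  plan=[
    [[0, 0.001, 0], [0, 0, 0], 0.0],
    [[0, 0, 0], [0, 0, 0], 0.2],
    [[0, 0, 0], [0, 0, 0], 0.3],
    [[0, 0, 0], [0, 0, 0], 0.4],
    [[0, 0, 0], [0, 0, 0], 0.6],
    [[0, 0, 0], [0, 0, 0], 0.8],
    [[0, 0, 0], [0, 0, 0], 1],
    [[0, 0, 0], [0, 0, 0], 1],
    [[0, 0, 0], [0, 0, 0], 1],
  ],
  newtons=100,
)

```text
clock: 30.1
position: [0.4513, 0.0575, 0.1815]
orientation: [1.403, 1.07, -1.402]
contact_force: [-1.2, -0.6, 7.9]
finger_gap: 0.257
```

Call:
play_rows(
  plan=[
    [[-0.01, 0, 0], [0, 0, 0], 1],
    [[-0.02, 0, 0], [0, 0, 0], 1],
    [[-0.03, 0, 0], [0, 0, 0], 1],
    [[-0.04, 0, 0], [0, 0, 0], 1],
    [[-0.05, 0, 0], [0, 0, 0], 1],
    [[-0.05, 0, 0], [0, 0, 0], 1],
    [[-0.02, 0, 0], [0, 0, 0], 1],
    [[0, 0, 0], [0, 0, 0], 1],
    [[0, 0, 0], [0, 0, 0], 1],
  ],
)

```text
clock: 30.85
position: [0.4511, 0.0573, 0.247]
orientation: [1.403, 1.07, -1.403]
contact_force: [-0.1, -0.5, -5.1]
finger_gap: 0.26
```

```bash
python3 -c "
from pl import *
go([.427,.281,.1],.166,14)
im=arm.capture('side'); zoom('side',im,280,150,120,150,'pics/zs22.png',5)
"
```

```text
from [0.4511 0.0573 0.247 ] to [0.427 0.281 0.255] rows 14
[[np.float64(-0.002), np.float64(-0.009), np.float64(-0.053)], [np.float64(-0.295), np.float64(0.0), np.float64(-0.0)]] mm/row 16.2
clock 30.85 F [-0.1 -0.5 -5.1] gap 0.26 jawerr deg 24.81
```

View pics/zs22.png

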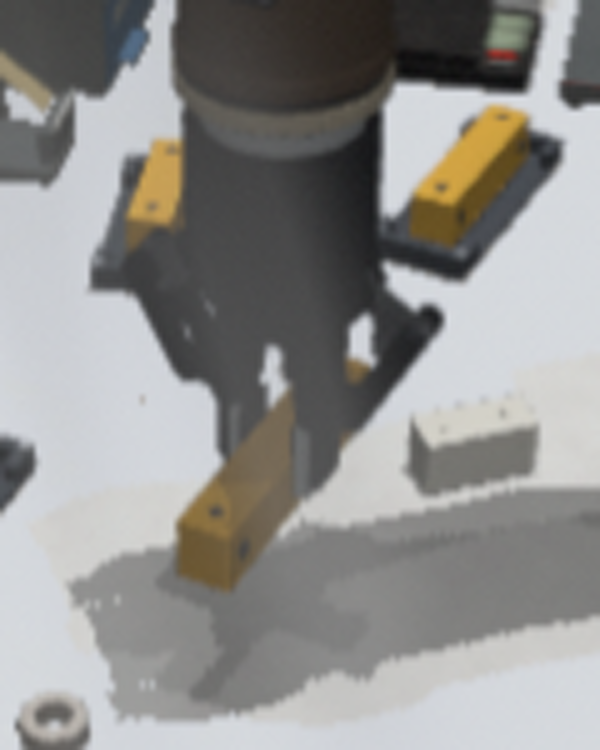

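Call:
play_rows(
  plan=[
    [[-0.01, -0.009, -0.03], [-0.15, 0, 0], 1],
    [[-0.01, -0.009, -0.053], [-0.295, 0, 0], 1],
    [[-0.005, -0.009, -0.053], [-0.295, 0, 0], 1],
    [[0, -0.009, -0.053], [-0.295, 0, 0], 1],
    [[0, -0.009, -0.053], [-0.295, 0, 0], 1],
    [[0, -0.009, -0.053], [-0.295, 0, 0], 1],
    [[0, -0.009, -0.053], [-0.295, 0, 0], 1],
    [[0, -0.009, -0.053], [-0.295, 0, 0], 1],
    [[0, -0.009, -0.053], [-0.295, 0, 0], 1],
    [[0, -0.009, -0.053], [-0.295, 0, 0], 1],
  ],
)

```text
clock: 31.73
position: [0.4444, 0.2142, 0.2542]
orientation: [1.186, 1.225, -1.186]
contact_force: [-0.8, -0.5, -4.8]
finger_gap: 0.262
```

Call:
play_rows(
  plan=[
    [[0, -0.009, -0.053], [-0.295, 0, 0], 1],
    [[0, -0.009, -0.053], [-0.295, 0, 0], 1],
    [[0, -0.009, -0.053], [-0.295, 0, 0], 1],
    [[0, -0.009, -0.053], [-0.295, 0, 0], 1],
    [[0, 0, -0.023], [-0.145, 0, 0], 1],
    [[0, 0, 0], [0, 0, 0], 1],
    [[0, 0, 0], [0, 0, 0], 1],
    [[0, 0, 0], [0, 0, 0], 1],
  ],
)

```text
clock: 32.4
position: [0.4287, 0.2803, 0.2541]
orientation: [1.086, 1.282, -1.088]
contact_force: [0.8, -0.5, -6.3]
finger_gap: 0.254
```

```bash
python3 -c "
from pl import *
go([.427,.281,.055],.166,5)
im=arm.capture('side'); zoom('side',im,260,240,120,160,'pics/zs23.png',5)
im=arm.capture('top'); zoom('top',im,140,230,140,110,'pics/zt23.png',5)
"
```

```text
from [0.4287 0.2803 0.2541] to [0.427 0.281 0.21 ] rows 5
[[np.float64(0.029), np.float64(-0.001), np.float64(-0.001)], [np.float64(-0.002), np.float64(0.002), np.float64(0.001)]] mm/row 8.8
clock 32.4 F [ 0.8 -0.5 -6.3] gap 0.254 jawerr deg 0.09
```

View pics/zs23.png

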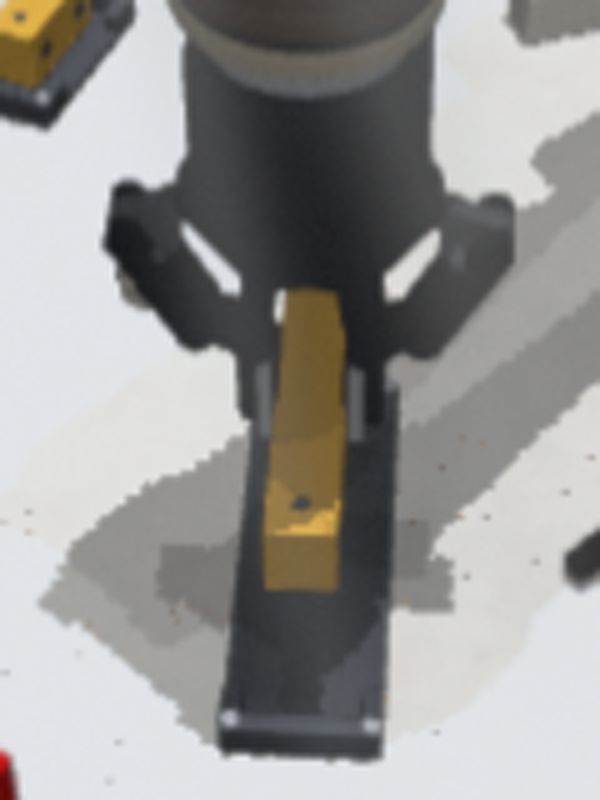

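View pics/zt23.png

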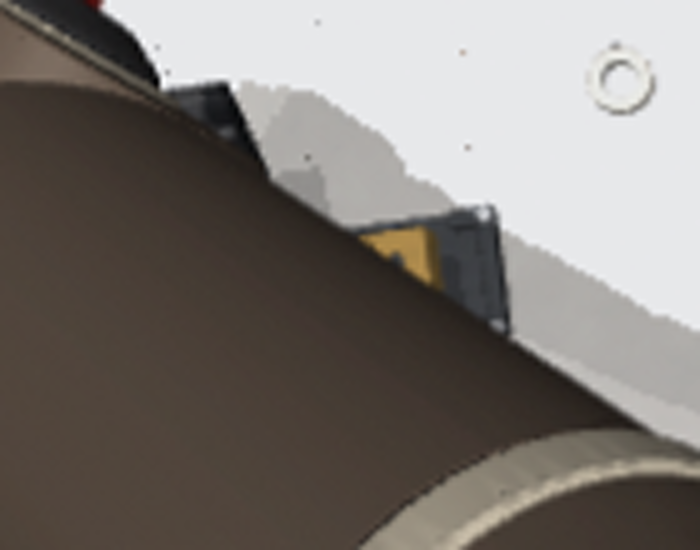

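Call:
play_rows(
  plan=[
    [[0.02, -0.001, -0.001], [0, 0, 0], 1],
    [[0.03, -0.001, -0.001], [0, 0, 0], 1],
    [[0.035, -0.001, 0], [0, 0, 0], 1],
    [[0.035, -0.001, 0], [0, 0, 0], 1],
    [[0.03, 0, 0], [0, 0, 0], 1],
    [[0.02, 0, 0], [0, 0, 0], 1],
    [[0.008, 0, 0], [0, 0, 0], 1],
    [[0, 0, 0], [0, 0, 0], 1],
    [[0, 0, 0], [0, 0, 0], 1],
  ],
)

```text
clock: 33.25
position: [0.4272, 0.2815, 0.201]
orientation: [1.086, 1.283, -1.086]
contact_force: [0.8, 0.0, -5.4]
finger_gap: 0.26
```

```bash
python3 -c "
from ov import *
go([.427,.281,.0325],.166,2)
s,p,R=state(); zb=p[2]-.155-.0115-.015
ov('side',[(box(p[0],p[1],.166,.130,.024,zb,zb+.03),(0,0,255)),(box(.4257,.283,.162,.162,.056,0,.016),(0,255,0)),(box(.4257,.283,.162,.146,.040,.006,.006),(255,255,0))],280,290,85,115,'pics/o2.png',7)
"
```

```text
from [0.4272 0.2815 0.201 ] to [0.427  0.281  0.1875] rows 2
[[np.float64(0.022), np.float64(-0.001), np.float64(0.001)], [np.float64(0.002), np.float64(-0.0), np.float64(0.0)]] mm/row 6.7
clock 33.25 F [ 0.8  0.  -5.4] gap 0.26 jawerr deg 0.02
```

View pics/o2.png

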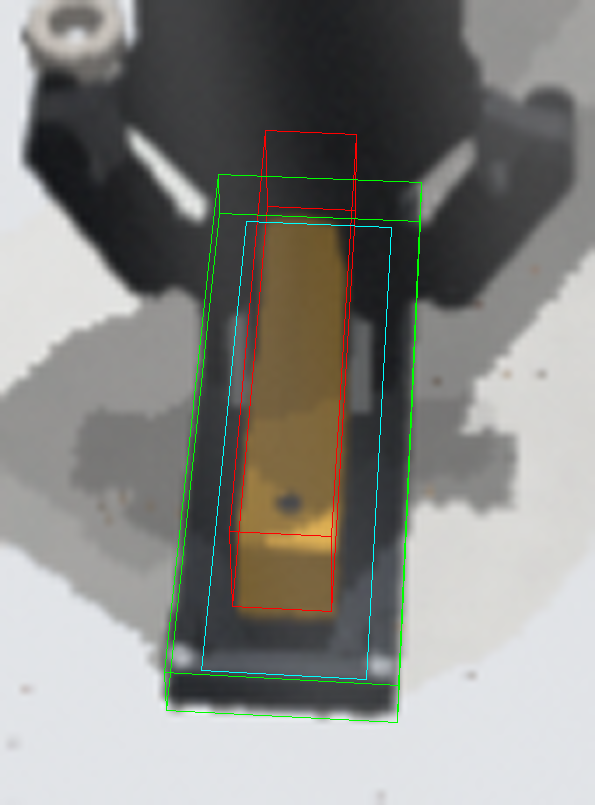

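Call:
play_rows(
  plan=[
    [[0.016, 0, 0.002], [0, 0, 0], 1],
    [[0.016, 0, 0.002], [0, 0, 0], 1],
    [[0.006, 0, 0.001], [0, 0, 0], 1],
    [[0, 0, 0], [0, 0, 0], 1],
    [[0, 0, 0], [0, 0, 0], 1],
  ],
)

```text
clock: 33.72
position: [0.4274, 0.2798, 0.1894]
orientation: [1.086, 1.283, -1.086]
contact_force: [0.9, -0.5, -5.3]
finger_gap: 0.255
```

Call:
play_rows(
  plan=[
    [[0.006, 0, 0], [0, 0, 0], 1],
    [[0, 0, 0], [0, 0, 0], 1],
    [[0, 0, 0], [0, 0, 0], 1],
  ],
)

```text
clock: 33.97
position: [0.4275, 0.2798, 0.1878]
orientation: [1.086, 1.283, -1.086]
contact_force: [0.5, -0.8, -4.8]
finger_gap: 0.259
```

Call:
play_rows(
  plan=[
    [[0.004, 0, 0], [0, 0, 0], 1],
    [[0, 0, 0], [0, 0, 0], 1],
    [[0, 0, 0], [0, 0, 0], 1],
  ],
)

```text
clock: 34.22
position: [0.4274, 0.28, 0.1875]
orientation: [1.086, 1.282, -1.086]
contact_force: [-2.0, -3.0, 7.3]
finger_gap: 0.257
```

Call:
play_rows(
  plan=[
    [[0, 0, 0], [0, 0, 0], 0.3],
    [[0, 0, 0], [0, 0, 0], 0.1],
    [[0, 0, 0], [0, 0, 0], -0.2],
    [[0, 0, 0], [0, 0, 0], -0.2],
    [[-0.02, 0, 0], [0, 0, 0], -0.2],
    [[-0.06, 0, 0], [0, 0, 0], -0.2],
    [[-0.1, 0, 0], [0, 0, 0], -0.5],
    [[-0.1, 0, 0], [0, 0, 0], -1],
    [[-0.1, 0, 0], [0, 0, 0], -1],
    [[-0.05, 0, 0], [0, 0, 0], -1],
  ],
)

```text
clock: 35.05
position: [0.4277, 0.2806, 0.3193]
orientation: [1.089, 1.282, -1.082]
contact_force: [-0.1, -0.1, -0.3]
finger_gap: 1.001
```

Call:
play_rows(
  plan=[
    [[0, 0, 0.05], [0, 0, 0], -1],
    [[0, 0, 0.08], [0, 0, 0], -1],
    [[0, 0, 0.08], [0, 0, 0], -1],
    [[0, 0, 0.08], [0, 0, 0], -1],
    [[0, 0, 0.08], [0, 0, 0], -1],
    [[0, 0, 0.08], [0, 0, 0], -1],
    [[0, 0, 0.04], [0, 0, 0], -1],
    [[0, 0, 0], [0, 0, 0], -1],
    [[0, 0, 0], [0, 0, 0], -1],
  ],
)

```text
clock: 35.8
position: [0.4518, 0.1345, 0.316]
orientation: [1.087, 1.282, -1.087]
contact_force: [1.2, 1.0, 0.7]
finger_gap: 1.001
```

```bash
python3 -c "
from ov import *
im=arm.capture('top'); cv2.imwrite('pics/te.png',im[:,:,::-1]); zoom('top',im,155,185,320,140,'pics/zte.png',2.5)
im=arm.capture('side'); cv2.imwrite('pics/se.png',im[:,:,::-1]); zoom('side',im,230,160,170,240,'pics/zse.png',2.5)
print(arm.sense()['clock'],arm.sense()['contact_force'])
"
```

```text
35.9 [ 0.04534352 -0.7636515  -0.00616366]
```

View pics/zte.png

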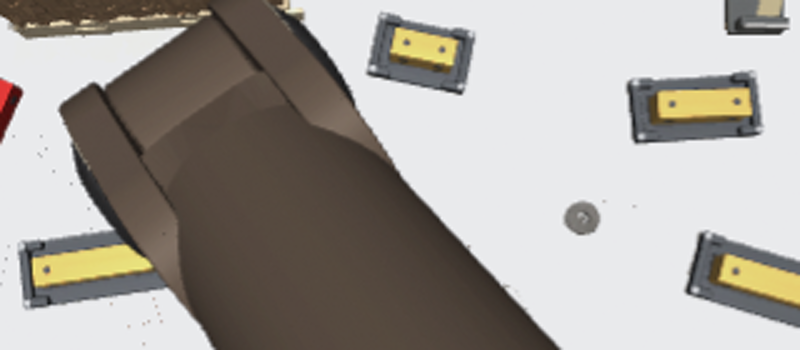

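View pics/zse.png

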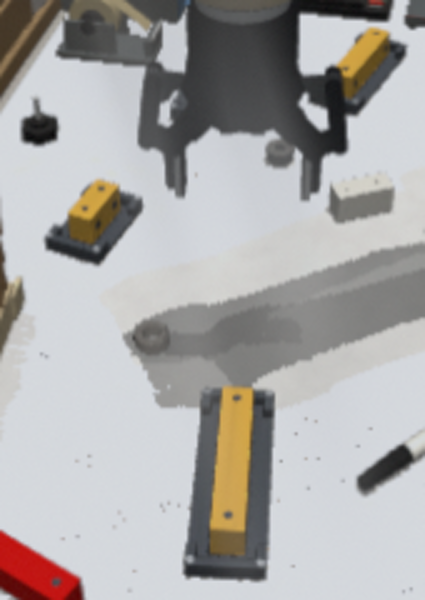

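```bash
python3 -c "
from pl import *
def c(n,a,b,sc,o,S):
    t=back(n,[[a[0]/sc+o[0],a[1]/sc+o[1]],[b[0]/sc+o[0],b[1]/sc+o[1]]],.036).mean(0); w=S[2]; d=t[:2]-S[:2]
    print(S,t.round(4),'local mm',np.round([1000*(np.cos(w)*d[0]+np.sin(w)*d[1]),1000*(-np.sin(w)*d[0]+np.cos(w)*d[1])],1))
c('top',(407,43),(442,49),2.5,(155,185),(.6141,.0225,-.19))
c('top',(672,104),(738,101),2.5,(155,185),(.5693,-.22,.059))
c('side',(453,268),(390,338),5,(290,120),(.4108,-.2753,-.27))
c('side',(237,397),(228,514),2.5,(230,160),(.4257,.283,.16))
im=cv2.imread('pics/te.png'); cv2.imwrite('pics/z105.png',cv2.resize(im[260:340,420:510],None,fx=7,fy=7,interpolation=cv2.INTER_CUBIC))
"
```

```text
(0.6141, 0.0225, -0.19) [0.6132 0.0204 0.036 ] local mm [-0.5 -2.2]
(0.5693, -0.22, 0.059) [ 0.5674 -0.2213  0.036 ] local mm [-2.  -1.2]
(0.4108, -0.2753, -0.27) [ 0.4109 -0.2726  0.036 ] local mm [-0.7  2.7]
(0.4257, 0.283, 0.16) [0.4247 0.2828 0.036 ] local mm [-1. -0.]
```

View pics/z105.png

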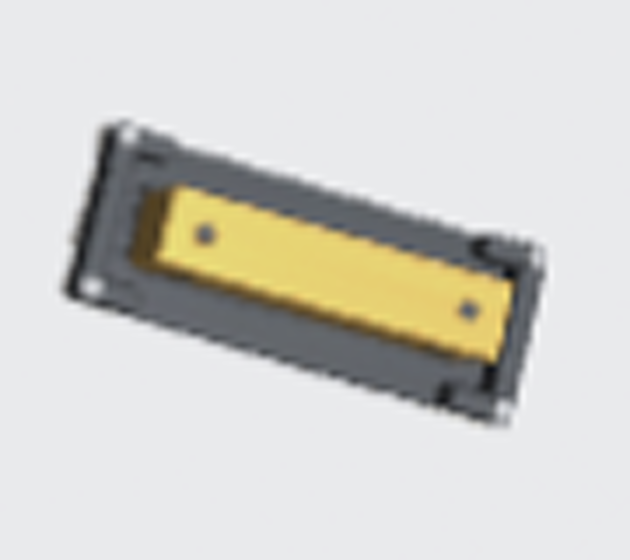

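All four are within 3 mm of the slot centres, flat and released, so I'm handing in.

```bash
python3 -c "
from station import arm
print(arm.hand_in()); print(arm.sense()['clock'])"
```

```text
the job is handed in; nothing more can be done
None
the job is handed in; nothing more can be done
```

I took the stack apart from the top down and laid the 55, 80, 105 and 130 mm bars, in that order, in the rests of their own lengths. Each bar was lowered until the wrist force showed contact with the slot floor, then released before I took the next. The job was handed in at about 36 s of the 98 s allowed.

**Last checks:**
- **Position:** by the hole positions in the last pictures, each bar's centre is within about 3 mm of its slot's centre along and across. The limit is 12 mm.
- **Seating:** the bars look flat and aligned with their slots. The height of the arm at contact matched a seated bar to within about 1 mm.
- **Gripper:** it was open and clear above the table, with no contact force. I never touched the white and red look-alikes.

**Disagreements:**
- **Cameras:** the two cameras differed by 2 to 7 mm on where the rests are. I used values close to the top camera's and checked each bar against its rest within one camera.
- **130 mm bar:** I could only check this one in the side picture, because the arm partly covered it from above.
- **105 mm bar:** I measured this one only in the side view, just after its release. The last top picture confirmed it by eye.

The hand-in gave no verdict, so I don't know how it was judged.

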